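Tighten the hold-down bolt with a break-over torque wrench

ROBOT

A 6-joint arm with a two-finger parallel gripper is mounted at the origin on a cart in front of the work surface, level with it; the furniture and walls round the work are solid. World frame = base frame: x ahead of the robot, y to its left, z up, the work surface at z = 0. Lengths are in m, angles in rad, forces in N, time in s.
With the tool pointing down it reaches from about 0.225 to 0.875 m from the base axis. Payload 3.4 kg.
Tool frame: the origin (TCP) lies midway between the tips of the shut fingers; the grasp point (between the pads) lies 19 mm behind it; x points along the fingers, z is the direction in which the jaws open and shut, and the axes are right-handed (so a half turn about x gives the same grasp; the last joint's range is limited). The gripper opens to 85 mm and grips with 20 to 120 N. Pads are 22 mm wide; open, the fingers measure 114 mm over their backs; the gripper's body (76 mm by 85 mm) begins 54 mm behind the grasp point. The pads swing forward as they close: fully open they stand 13 mm farther back than shut.
Start: joints at [1.127, 0.276, 1.505, -0, 1.361, -0.121], TCP at [0.182, 0.545, 0.231] pointing down, gripper open.
Joint ranges: [-2.89, 2.89], [-0.75, 2.08], [0.22, 2.7], [-1.18, 4.32], [0.11, 2.71], [-2.7, 2.7]. Speed limits (rad/s): [2.57, 2.57, 3.14, 3.14, 3.14, 3.14].

INTERFACE

Orientations are given as a unit quaternion [w, x, y, z].
In Python, from rig import manip, eyes gives the robot as it stands. The module is installed in compiled form; this text tells all that it offers.
- The arm moves only by the shell command python3 -m crank 'ROWS' [FORCE]. ROWS is JSON, a list of rows, each a list of 7 numbers: the shift along the tool's x, y, z in cm, then the turn, a rotation vector about the tool's x, y, z in degrees, then the finger opening in cm, from 0 to 8.54. A call has 1 to 5 rows; each row is the pose to reach, as a shift and turn from the pose commanded when the call began, along the tool's axes at that moment; what a row does not reach only later rows make up. A row lasts 1/8 s, in which the tool goes at most 62.5 mm and 10.7 degrees, less where a joint would pass 70% of its speed; a pose out of reach is approached as far as the arm can. A call with a gripper value outside its range is refused whole. The fingers move at their own pace and stop on an object; FORCE is the grip in N (left out, the last holds). Time passes only in rows, so rows that repeat a pose let the fingers close. It gives the time, the measured TCP pose, the force and the opening at its end, in the units of the state.
- manip.get_state(): the state, without advancing time (a new reading comes with each control period).
- eyes.get_image(name): name is "side" or "top"; returns a dict with "color" (400x640x3 uint8, blue, green, red), "z_map" (400x640 float32, m along the optical axis (not along the pixel's ray), 0 where there is no reading), "vertical_fov" (degrees; the focal length in pixels is half the picture's height over the tangent of half this angle, whatever the lens; pixels are square), "cx", "cy" (the principal point, pixels), "eye" and "attitude" of the camera in the world. Camera axes: x right, y up, looking along -z (the intrinsics and any distortion apply to the point x, -y, -z); pixel columns grow to the right and rows downward; lengths in m; the calibration is good to about 2 mm. A picture is of the moment at which its call begins.
- manip.sign_off(): hands the job in, once; it reports no verdict.
The state is a dict: "clock": time; "qpos": joint angles; "qd": joint speeds; "effort": joint torques, N m; "position": TCP position; "ee_rot": TCP orientation; "contact_force": force on the tool from outside, world axes, zero at the start; "moment": the same for the moment, N m; "width": finger opening in m.
Only numpy, scipy, OpenCV 4.12 (cv2) and the standard library are available. Lean on these libraries where they do the work, as an engineer would, in place of code of your own. Each camera call takes 0.05 s, during which the arm holds its last target.

TASK

The bronze test block is held down by a strap clamp whose square-headed bolt is still loose. Pick up the torque wrench, set its square socket fully down over the bolt head (feel for the flats, pressing only lightly), and turn it clockwise, seen from above, until the bolt is tight and the wrench's handle breaks over at its joint; stop as soon as it has clearly bent, long before it reaches its end stop. Then let go and leave the wrench, handle still bent, sitting on the bolt as a sign that it has been done, with the other things on the bench left as they are.

Things in the scene. Friction and masses are not known exactly. Their poses are not given: they have to be found in the camera images.
- socket (a point): Centre of the mouth of the wrench's square socket, in the plane of the head's underside. z: up along the socket's axis; x: from the socket towards the handle's pin. The square hole is 22.2 mm across flats, 20 mm deep, closed above, its sides along x and y: it fits the bolt at every quarter turn with about 0.1 rad of play either way.
- grip (a point): Point in the black ribbed handle of the wrench, on its centre line, 12 mm above the wrench's underside, 105 mm from the socket's axis while straight; x along the handle, away from the head. The handle is a flat-sided bar 22 mm wide and 24 mm tall; it is 100 mm long, from 37 mm before this point to 63 mm after it.
- handle (a joint): Break-over joint of the wrench: an upright brass pin 36 mm from the socket's axis. 0 = straight (the start), positive = handle bent clockwise seen from above. Stiff up to 0.6 N m (about 9 N sideways at grip), then it gives at that moment and stays bent where left. Bent clearly = more than 0.12 rad; 0.35 is too far; end stop at 0.5.
- bolt_foot (a point): On the bolt's axis at the foot of its square head, top of its round flange, 38 mm above the bench; z up, x and y arbitrary. The head is 20 mm across flats, 17 mm tall (last 1 mm narrower). Seated = socket mouth down here. How its flats are turned is not measured: see or feel it. The bolt turns clockwise an unknown 0.15 to 0.45 rad at 0.08 N m, then is tight.
- washer: Thin fixed steel washer (37 mm across, 2 mm thick) under the bolt flange, carrying the bolt; origin at the centre of its underside, 34 mm above the bench. Its yaw is arbitrary.
- clamp: The fixed hold-down clamp: steel base plate 140 x 80 x 10 mm (x, y, z) with a 116 x 36 mm strap, top at 32 mm, lying along its x over a heel block and the bronze test block (84 mm along y, from 67 mm to 7 mm on the -x side of the bolt). Origin under the centre of the base plate, at bench level, on the bolt's axis.
- tweezers: Bystander: thin steel tweezers, 149 mm long, 9 mm tall, flat on the bench to the right of the clamp; origin under its centre.
- brush: Bystander: flux brush with wooden handle, 147 mm long, 10 mm tall, flat on the bench behind the clamp; origin under its centre.
- pliers: Bystander: long-nose pliers with red grips, 161 mm long, 11 mm tall, at the right; fixed; origin under its centre.
- timer: Bystander: small square timer, 62 x 68 x 21 mm, at the right near the front; origin under its centre.
- spool: Bystander: reel of solder wire, 65 mm across, 46 mm tall, at the left; origin under its centre.
- cup: Bystander: grey steel cup, 70 mm across, 85 mm tall, at the left; fixed; origin under its centre.
- wrench: Torque wrench, 186 mm long, about 0.24 kg, lying flat on the bench at the start, socket mouth down; its steel head is 37 mm wide and 28 mm tall. Origin at the centre of the socket's mouth on the underside (handle it by grip).

How it is judged:
By the outcome, as a careful person would: the job done as asked, in the order asked, and still so for the second after the job is handed in, with the robot touching nothing.
It also fails if it takes over 67 s, if anything falls off the work surface, if the arm or the gripper's body presses on something with over 40 N, if the wrist force passes 120 N, or if a joint passes its speed limit or range.

## Working session

There is one attempt and no reset: what is moved stays moved. The work goes in short steps, Python scripts to look and compute and a shell command to move; the robot and the scene stay as the last step left them, time stands still between calls to the robot, and variables do not carry over. Pictures are saved under pics/ and viewed, and the job is handed in when it is done.

```bash
mkdir -p pics; ls; python3 - <<'E'
from rig import manip, eyes
import cv2, numpy as np
s=manip.get_state()
print(s)
for n in("top","side"):
    r=eyes.get_image(n); cv2.imwrite(f"pics/{n}0.png",r["color"])
    print(n,{k:v for k,v in r.items() if k not in("color","z_map")}, (r["z_map"]>0).mean())
E
```

```text
pics
{'clock': 0.0, 'qpos': array([ 1.12698229e+00,  2.76629517e-01,  1.50615896e+00, -4.18226143e-06,
        1.36071387e+00, -1.20971899e-01]), 'qd': array([ 0.00111937,  0.00107786,  0.0010543 , -0.0019387 , -0.00013932,
        0.0013305 ]), 'effort': array([-9.93009417e-04, -4.16768432e+01, -2.45803571e+01, -3.61144857e-04,
        1.09012806e-02, -2.87119704e-06]), 'position': array([0.18218228, 0.54480226, 0.23040975]), 'ee_rot': array([ 0.57326913, -0.41346627,  0.57445083,  0.41281278]), 'contact_force': array([ 0.8356273 ,  0.59273405, -0.50650517]), 'moment': array([-0.00256821,  0.00764805, -0.03844769]), 'width': 0.08575490577433814}
top {'vertical_fov': 57.19920877576788, 'cx': 319.64120134106105, 'cy': 198.74594538709945, 'eye': array([0.41012245, 0.0455119 , 1.13437904]), 'attitude': array([-0.69819247, -0.03886514,  0.04469132,  0.713456  ])} 0.996
side {'vertical_fov': 44.00391050081734, 'cx': 317.76458416188336, 'cy': 194.3478484160386, 'eye': array([ 0.67658902, -0.97667867,  1.17769674]), 'attitude': array([0.93304766, 0.35701723, 0.02398447, 0.03722245])} 0.99601953125
```

View pics/top0.png

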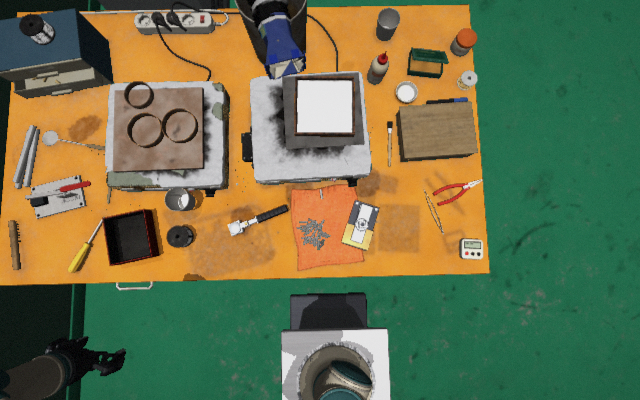

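View pics/side0.png

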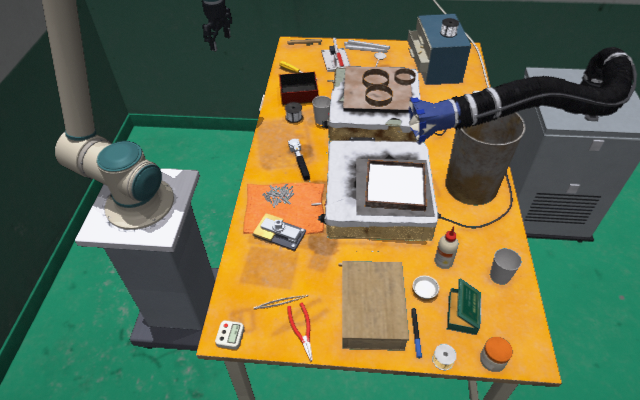

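```bash
cat > h.py <<'E'
from rig import manip, eyes
import cv2, numpy as np
from scipy.spatial.transform import Rotation as R
def cam(n):
    r=eyes.get_image(n); h=r["color"].shape[0]
    r["f"]=h/2/np.tan(np.radians(r["vertical_fov"])/2)
    q=r["attitude"]; r["R"]=R.from_quat([q[1],q[2],q[3],q[0]]).as_matrix(); return r
def ray(r,u,v):
    d=np.stack([(np.asarray(u,float)-r["cx"])/r["f"],-(np.asarray(v,float)-r["cy"])/r["f"],-np.ones(np.shape(u))],-1)
    return d@r["R"].T
def onz(r,u,v,z):
    d=ray(r,u,v); return r["eye"]+d*((z-r["eye"][2])/d[...,2])[...,None]
def cloud(r):
    v,u=np.mgrid[0:400,0:640]; return r["eye"]+ray(r,u,v)*r["z_map"][...,None]
def proj(r,p):
    c=(np.asarray(p)-r["eye"])@r["R"]; return np.stack([r["cx"]-r["f"]*c[...,0]/c[...,2],r["cy"]+r["f"]*c[...,1]/c[...,2]],-1)
def crop(r,u0,v0,u1,v1,k,name):
    cv2.imwrite("pics/"+name,cv2.resize(r["color"][v0:v1,u0:u1],None,fx=k,fy=k,interpolation=cv2.INTER_NEAREST))
def tool():
    s=manip.get_state(); q=s["ee_rot"]; return s,R.from_quat([q[1],q[2],q[3],q[0]]).as_matrix()
E
python3 - <<'E'
from h import *
r=cam("top"); s=cam("side")
crop(r,220,180,400,280,4.4 and 4,"t1.png"); crop(s,240,120,340,260,4,"s1.png")
C=cloud(r);D=cloud(s)
for u,v in[(238,228),(275,213),(362,225),(200,250),(470,240)]: print("top",u,v,C[v,u].round(4))
for u,v in[(294,145),(303,170),(282,228),(270,150)]: print("side",u,v,D[v,u].round(4))
E
```

```text
top 238 228 [0.4581 0.2819 0.0289]
top 275 213 [0.5013 0.1712 0.0239]
top 362 225 [ 0.458  -0.0879  0.0525]
top 200 250 [0.3948 0.4031 0.002 ]
top 470 240 [ 0.407  -0.418   0.0188]
side 294 145 [0.4642 0.2769 0.0228]
side 303 170 [0.5085 0.1565 0.0248]
side 282 228 [ 0.474  -0.0956  0.0352]
side 270 150 [ 0.379   0.2726 -0.002 ]
```

View pics/t1.png

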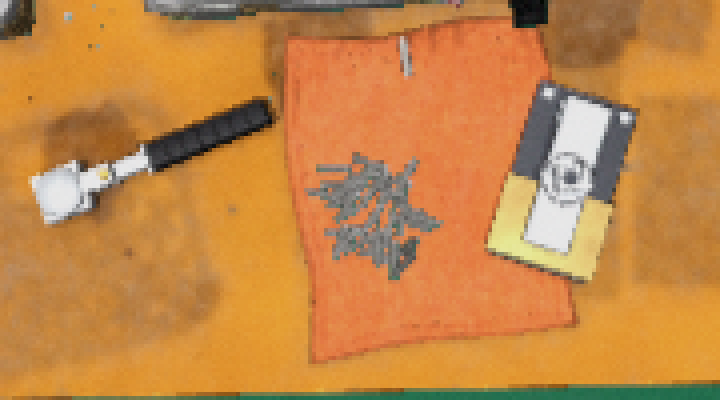

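View pics/s1.png

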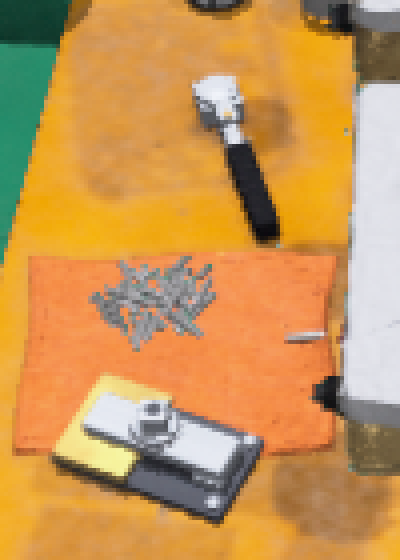

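```bash
python3 - <<'E'
from h import *
r=cam("top"); s=cam("side")
for n,c,(u0,v0,u1,v1) in(("t2.png",r,(345,205,380,245)),("s2.png",s,(260,208,300,248))):
    cv2.imwrite("pics/"+n,cv2.resize(c["color"][v0:v1,u0:u1],None,fx=14,fy=14,interpolation=cv2.INTER_CUBIC))
# handle mask
for n,c,(u0,v0,u1,v1) in(("top",r,(220,195,292,245)),("side",s,(285,130,312,185))):
    g=c["color"].max(2); P=cloud(c); z=P[...,2]
    m=np.zeros(g.shape,bool); m[v0:v1,u0:u1]=True
    h=m&(g<70)&(z>0.012); 
    w=m&(z>0.012)&~h
    rest=m&(z>0.012)
    # plane-cast at handle top z=.024
    v,u=np.nonzero(h); X=onz(c,u,v,np.full(len(u),.024))[:,:2]
    rect=cv2.minAreaRect(X.astype(np.float32)*1000); print(n,len(X),"handle",X.mean(0),rect)
    mu=X.mean(0); e=np.linalg.svd(X-mu)[2][0]; print("axis yaw",np.degrees(np.arctan2(e[1],e[0])), np.ptp((X-mu)@e))
    H=m&(z>0.020)&(c["color"].min(2)>120)
    v,u=np.nonzero(H); Y=onz(c,u,v,np.full(len(u),.028))[:,:2]; print("head",len(Y),Y.mean(0),cv2.minAreaRect(Y.astype(np.float32)*1000))
    # bolt
P=cloud(r); b=P[205:245,345:380]; k=b[...,2]>0.045; print("bolt top pts",b[k].mean(0),k.sum())
P=cloud(s); b=P[208:248,260:300]; k=b[...,2]>0.045; print("bolt side pts",b[k].mean(0),k.sum())
np.set_printoptions(linewidth=220)
print((cloud(r)[216:234,350:376,2]*1000).round().astype(int))
E
```

```text
top 204 handle [0.50162341 0.18074934] ((501.340576171875, 180.64483642578125), (20.4031982421875, 95.0700454711914), 20.780174255371094)
axis yaw -69.15945698994227 0.09508129196022594
head 186 [0.46382511 0.28214851] ((468.8332824707031, 268.41351318359375), (35.39289093017578, 87.37415313720703), 21.510528564453125)
side 148 handle [0.50518636 0.17228347] ((504.6380615234375, 173.33883666992188), (21.991779327392578, 105.61762237548828), 20.95341682434082)
axis yaw -69.58890775067356 0.10552251311950747
head 96 [0.46625663 0.27452917] ((466.9289245605469, 261.1842041015625), (35.41206359863281, 85.37179565429688), 14.085869789123535)
bolt top pts [ 0.45473178 -0.07088584  0.18694329] 57
bolt side pts [ 0.47845659 -0.15648263  0.1344412 ] 55
[[   9   10    8    7    7    4   15    9   32   31   33   33   33   31   29   28   32   33 1134   32    8   12   11    9   12   11]
 [  11   12    9    8   10    9    7   28   34   31   33   32   29   34   31   33   32   26   31   30    7    8    8   10    6   10]
 [  10    5    9    8    9    9   11   32   33   36   30   32   35   36   38   3
[... 1348 characters left out ...]
 10    9    7    8   -2   -1    0]
 [  20   19   23   27   31   31   29   30   31   39   35   36   38   37   38   34   18   19   14    6   11    9    8    0   -2    2]
 [  23   18   22   33   30   32   29   32   29   34   37   38   37   35   31   33   16   18   21   18   20   10    7    2   -1    2]
 [  21   18   21   30   33   32   32   30   33   30   33   33   34   33   32   30   19   21   19   19   17   18   21    1    0   -1]
 [  18   23   19   28   32   30   33   35   31   32   29   34   35   30   31   16   19   23   19   18   21   18   21    3   -1   -5]
 [  19   15   27   30   33   31   30   32   28   33   29   30   29   35   31   18   19   17   22   17   20   21   23   -2    1    1]]
```

View pics/t2.png

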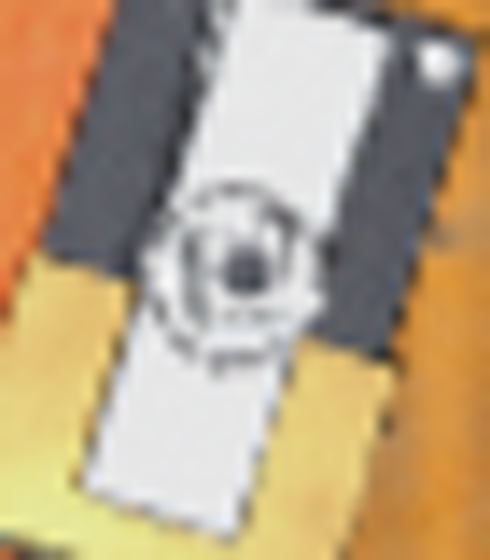

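View pics/s2.png

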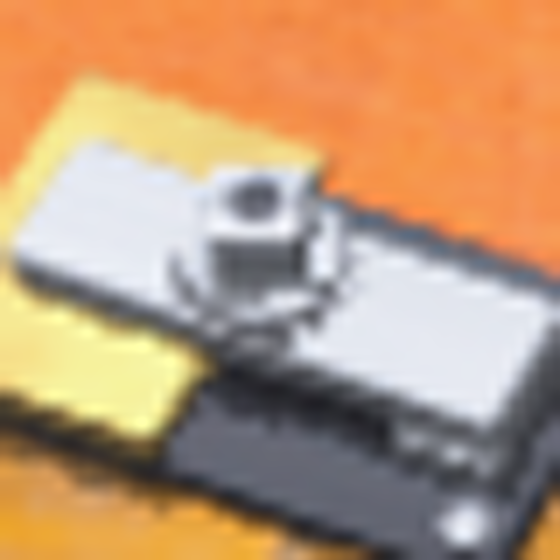

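```bash
python3 - <<'E'
from h import *
from scipy import ndimage as nd
r=cam("top"); s=cam("side")
# bolt dark recess centroid, on plane z=.055
for n,c,(u,v) in(("top",r,(361.7,223.7)),("side",s,(278,222))):
    g=c["color"].astype(float).mean(2); U,V=np.meshgrid(np.arange(640),np.arange(400))
    w=np.clip(170-g,0,None)*(np.hypot(U-u,V-v)<2.6); u=(w*U).sum()/w.sum(); v=(w*V).sum()/w.sum()
    print(n,"hole",u,v,onz(c,np.array(u),np.array(v),.055))
# top depth mask average
acc=0
for i in range(4): acc=acc+(cloud(cam("top"))[...,2])
z=acc/4; b=(z>0.048)&(z<.07); b[:216]=0;b[234:]=0;b[:,:350]=0;b[:,376:]=0
v,u=np.nonzero(b); X=onz(r,u,v,np.full(len(u),.055))[:,:2]; print("bolt top mask",X.mean(0),cv2.minAreaRect(X.astype(np.float32)*1000),len(X))
zs=0
for i in range(4): zs=zs+(cloud(cam("side"))[...,2])
zs/=4; b=(zs>0.051)&(zs<.07); b[:212]=0;b[240:]=0;b[:,:268]=0;b[:,292:]=0
v,u=np.nonzero(b); X=onz(s,u,v,np.full(len(u),.055))[:,:2]; print("bolt side mask",X.mean(0),cv2.minAreaRect(X.astype(np.float32)*1000),len(X))
np.set_printoptions(linewidth=200)
print(s["color"].mean(2)[216:236,268:290].astype(int)); print(r["color"].mean(2)[216:232,353:372].astype(int))
# wrench head: depth>25mm
b=(z>0.0255)&(z<.05)&(r["color"].min(2)>90); b[:215]=0;b[240:]=0;b[:,:222]=0;b[:,246:]=0
v,u=np.nonzero(b); X=onz(r,u,v,np.full(len(u),.028))[:,:2]; print("head mask",X.mean(0),cv2.minAreaRect(X.astype(np.float32)*1000),len(X))
mw=(r["color"].astype(int)[...,0]>120);mw[:214]=0;mw[242:]=0;mw[:,:222]=0;mw[:,260:]=0
print((mw[214:242,222:262]).astype(int))
s0,T=tool(); print(T.round(3))
E
```

```text
top hole 362.1200706297822 224.07828134196583 [ 0.46057008 -0.08808597  0.055     ]
side hole 277.8534482758621 221.72758620689655 [ 0.46231235 -0.08879298  0.055     ]
bolt top mask [ 0.46081935 -0.08736538] ((460.81671142578125, -87.72821044921875), (17.86544418334961, 17.629898071289062), 88.75369262695312) 47
bolt side mask [ 0.46289527 -0.09138693] ((463.0844421386719, -91.4842529296875), (17.51463508605957, 19.55801010131836), 7.812465190887451) 41
[[201 198 196 195 196 197 188 183 170 161 158 156 155 153 151 149 148 152 156 158 158 158]
 [202 200 198 195 197 196 194 191 190 185 182 170 161 157 158 154 151 154 156 157 156 154]
 [206 205 200 195 195 195 192 192 189 191 193 197 193 185 169 157 155 156 157 156 157 154]
 [234 227 212 199 201 197 193 202 202 200 198 203 205 205 185 148 153 159 159 156 155 156]
 [233 233 232 233 225 208 204 234 235 222 193 209 222 216 143 132 154 157 154 156 155 158]
 [235 234 233 233 232 231 231 222 183 127 106 125 213 178 108 145 156 154 155 155 154 156]
 [235 235 235 235 234 233 214 212 154 109 107 119 199 163 148 141 121 134 151 153 152 153]
 [23
[... 2073 characters left out ...]
3 155 209 185 196 167 193 207 216 160 104  92  95  95]
 [159 182 227 201 193 219 189 220 214 218 213 210 220 169  98  95  96  95  90]
 [112 208 229 229 163 161 219 229 228 229 230 182 184 161 136 114  93  94  91]
 [119 218 230 230 219 182 206 160 161 152 165 192 167 173 180 174 170 140  91]
 [172 227 229 231 231 225 223 174 204 206 216 225 139 177 186 182 182 170 164]]
head mask [0.46210864 0.28870391] ((460.46905517578125, 284.72119140625), (33.73780822753906, 49.58246994018555), 3.97255539894104) 125
[[0 0 0 ... 0 0 0]
 [0 0 0 ... 0 0 0]
 [0 0 0 ... 0 0 0]
 ...
 [0 0 0 ... 0 0 0]
 [0 0 0 ... 0 0 0]
 [0 0 0 ... 0 0 0]]
[[ 0.    -0.948  0.317]
 [ 0.     0.317  0.948]
 [-1.    -0.     0.   ]]
```

```bash
python3 - <<'E'
from h import *
r=cam("top"); s=cam("side")
d=lambda c,a,b,z:(lambda D:np.degrees(np.arctan2(D[1],D[0])))(onz(c,*map(np.array,b),z)-onz(c,*map(np.array,a),z))
print("side horiz dir",d(s,(275.,224.6),(281.,224.6),.054))
print("top vertical dir",d(r,(358.3,227.),(358.3,221.),.054), "horiz",d(r,(358.,221.),(365.,221.),.054))
# sub-pixel edges: side front-face top edge rows per column ; top-left dark edge per row
g=s["color"].mean(2)
for u in range(275,281):
    c=g[222:228,u]; print(u, [round(222+i+(c[i]-160)/(c[i]-c[i+1]),2) for i in range(5) if c[i]>160>=c[i+1]])
for u in range(275,282):
    c=g[225:231,u]; print("bot",u, c.astype(int))
acc=0
for i in range(8): 
    acc=acc+(cloud(cam("top"))[...,2])/8
zz=acc[217:232,354:370]
# edges of depth step per row/col
L=[];Rr=[]
for i in range(4,11):
    row=zz[i]; 
    j=[k for k in range(15) if row[k]<.047<=row[k+1]]; j2=[k for k in range(15) if row[k]>=.047>row[k+1]]
    print(217+i,(row*1000).astype(int)[2:14])
# handle & head geometry
for a,b in (((257,218),(287,208)),): print(d(r,tuple(map(float,a)),tuple(map(float,b)),.024))
h=(r["color"].max(2)<75)&(acc>.012);h[:195]=0;h[245:]=0;h[:,:220]=0;h[:,292:]=0
v,u=np.nonzero(h);X=onz(r,u,v,np.full(len(u),.024))[:,:2];print(len(X),cv2.minAreaRect((X*1000).astype(np.float32)))
w=(r["color"].astype(int)[...,0]>110)&(acc>.014);w[:214]=0;w[242:]=0;w[:,:222]=0;w[:,262:]=0
v,u=np.nonzero(w);Y=onz(r,u,v,np.full(len(u),.028))[:,:2]
e=np.array([np.cos(np.radians(-69.3)),np.sin(np.radians(-69.3))]);n=np.array([-e[1],e[0]])
mu=X.mean(0);t=(X-mu)@e;print("handle t",t.min(),t.max(),"n",((X-mu)@n).min(),((X-mu)@n).max())
t=(Y-mu)@e;k=(Y-mu)@n
for a in np.arange(-.15,-.04,.006):
    q=(t>=a)&(t<a+.006)
    if q.sum():print(round(a,3),q.sum(),k[q].min().round(4),k[q].max().round(4))
E
```

```text
side horiz dir 4.141841169643394
top vertical dir -1.9758288401454314 horiz -91.2395510129189
275 [np.float64(224.73)]
276 [np.float64(224.66)]
277 [np.float64(224.69)]
278 [np.float64(224.69)]
279 [np.float64(224.7)]
280 [np.float64(224.71)]
bot 275 [133 128 131 150 144 124]
bot 276 [121  91  95 112 144 150]
bot 277 [127  93  96 112 151 183]
bot 278 [128  94  94 109 152 188]
bot 279 [129  93  94 132 216 170]
bot 280 [130  94  97 141 228 161]
bot 281 [ 90  84  96 143 223 121]
221 [36 38 46 52 53 54 55 54 55 37 36 33]
222 [36 38 46 54 54 55 56 56 56 52 37 33]
223 [ 38  37  44  53  54 191  53  56  54  53  37  35]
224 [37 37 41 54 56 56 55 55 55 54 37 37]
225 [ 37  37  36  53  54  54 190  54  54  54  38  35]
226 [37 37 37 52 55 54 56 53 54 55 37 33]
227 [ 35  37  37  53 189  52  54  53  52  46  38  32]
-72.65384609593141
213 ((501.33349609375, 180.6421356201172), (20.41828727722168, 95.0700454711914), 20.780174255371094)
handle t -0.047199473958403904 0.04785548612588908 n -0.010362794553893518 0.010121329330471478
-0.138 21 -0.0176 0.0178
-0.132 25 -0.0187 0.0167
-0.126 24 -0.0181 0.0173
-0.12 25 -0.0176 0.0178
-0.114 26 -0.0181 0.0184
-0.108 23 -0.0164 0.0162
-0.102 18 -0.0176 0.0179
-0.096 9 -0.0058 0.0077
-0.09 12 -0.0069 0.0083
-0.084 8 -0.0063 0.0072
-0.078 7 -0.0086 0.0038
-0.072 9 -0.0052 0.0055
-0.066 9 -0.0063 0.0061
-0.06 9 -0.0069 0.0055
-0.054 12 -0.0091 0.01
```

```bash
cat >> h.py <<'E'
def to(x,y,z,heading):
    "needed shift(cm) and turn about tool x(deg) to TCP x,y,z with jaw heading deg"
    s,T=tool(); d=T.T@(np.array([x,y,z])-s["position"])*100
    h=np.degrees(np.arctan2(T[1,2],T[0,2])); c=np.radians(heading)
    G=np.array([[0,-np.sin(heading*np.pi/180),np.cos(c)],[0,np.cos(c),np.sin(c)],[-1,0,0]]);G[:,1]=np.cross(G[:,2],G[:,0])
    w=R.from_matrix(T.T@G).as_rotvec(degrees=True)
    print("shift",d.round(2),"turn",w.round(2),"| clock",round(s["clock"],2),"pos",s["position"].round(4),"head",round(h,2),"F",s["contact_force"].round(1),"M",s["moment"].round(2),"q",s["qpos"].round(2),"w",round(s["width"],4))
E
python3 -m crank '[[0,-21,-11.5,25,0,0,8.5],[0,-21,-11.5,25,0,0,8.5],[0,-21,-11.5,25,0,0,8.5],[0,-21,-11.5,25,0,0,8.5]]' 100
python3 -c "
from h import *
to(.497,.193,.1,20.7)"
```

```text
clock: 1.8
position: [0.3464, 0.368, 0.2315]
ee_rot: [0.65, -0.279, 0.65, 0.279]
contact_force: [1.3, 0.3, 0.6]
width: 0.0858
shift [ 13.16 -22.97  -2.32] turn [2.576e+01 4.000e-02 1.000e-02] | clock 1.8 pos [0.3464 0.368  0.2315] head 46.46 F [1.3 0.3 0.6] M [ 0.05 -0.04  0.01] q [ 0.68  0.17  1.65 -0.    1.32 -0.13] w 0.0858
```

```bash
python3 -m crank '[[13.2,-23,-2.3,25.8,0,0,6],[13.2,-23,-2.3,25.8,0,0,6],[13.2,-23,-2.3,25.8,0,0,6],[13.2,-23,-2.3,25.8,0,0,6],[13.2,-23,-2.3,25.8,0,0,6]]'
python3 - <<'E'
from h import *
to(.497,.193,.004,20.7)
r=cam("top");s=cam("side");cv2.imwrite("pics/a.png",np.hstack([cv2.resize(r["color"][160:260,210:310],None,fx=4,fy=4),cv2.resize(s["color"][90:190,250:350],None,fx=4,fy=4)]))
E
```

```text
clock: 2.42
position: [0.4969, 0.1921, 0.0974]
ee_rot: [0.695, -0.126, 0.697, 0.126]
contact_force: [-1.1, -0.4, 0.3]
width: 0.06
shift [9.34 0.08 0.06] turn [-0.2  -0.16  0.01] | clock 2.42 pos [0.4969 0.1921 0.0974] head 20.5 F [-1.1 -0.4  0.3] M [ 0.06 -0.03  0.02] q [ 0.24  0.33  1.79 -0.    1.02 -0.12] w 0.06
```

View pics/a.png

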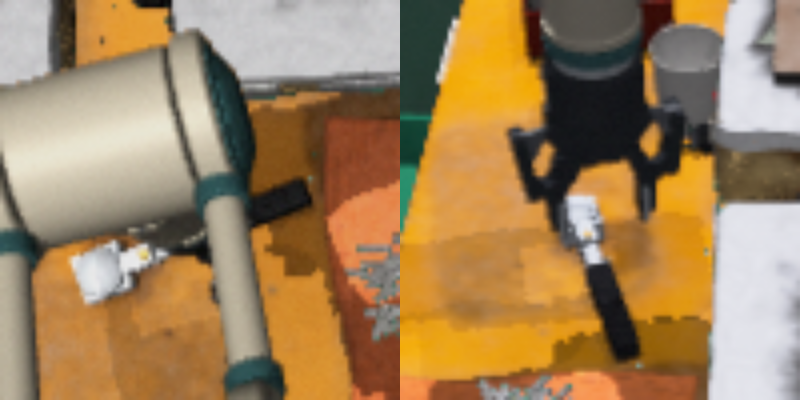

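The left half (top view) shows the handle running under the wrist. In the right half (side view) the open fingers hang above the handle at about (600,220). I'll descend and close.

```bash
python3 -m crank '[[5,0.1,0.1,0,0,0,5.5],[9.2,0.1,0.1,0,0,0,5.5],[9.2,0.1,0.1,0,0,0,5.5]]'
python3 -m crank '[[0,0,0,0,0,0,1.8],[0,0,0,0,0,0,1.8],[0,0,0,0,0,0,1.8],[0,0,0,0,0,0,1.8],[0,0,0,0,0,0,1.8]]' 100
python3 -c "
from h import *
to(.497,.193,.1,20.7)"
```

```text
clock: 2.9
position: [0.4937, 0.1969, 0.0059]
ee_rot: [0.693, -0.128, 0.698, 0.128]
contact_force: [0.2, 0.4, 0.5]
width: 0.0549
clock: 3.52
position: [0.4982, 0.197, 0.0099]
ee_rot: [0.697, -0.127, 0.694, 0.128]
contact_force: [-1.0, 1.8, 5.1]
width: 0.0198
shift [-9.01 -0.32 -0.21] turn [ 0.02  0.28 -0.01] | clock 3.52 pos [0.4982 0.197  0.0099] head 20.72 F [-1.   1.8  5.1] M [0.24 0.19 0.13] q [ 0.25  0.43  1.89  0.    0.81 -0.12] w 0.0198
```

```bash
python3 -m crank '[[-2,0,0,0,0,0,1.8],[-5,0,0,0,0,0,1.8],[-8,0,0,0,0,0,1.8],[-8,0,0,0,0,0,1.8]]' 100
python3 - <<'E'
from h import *
to(.497,.193,.1,20.7)
r=cam("top");
to(.497,.193,.1,20.7)
s=cam("side");cv2.imwrite("pics/b.png",np.hstack([cv2.resize(r["color"][160:260,210:310],None,fx=4,fy=4),cv2.resize(s["color"][90:190,250:350],None,fx=4,fy=4)]))
to(.497,.193,.1,20.7)
E
```

```text
clock: 4.03
position: [0.4991, 0.1966, 0.0907]
ee_rot: [0.698, -0.127, 0.693, 0.127]
contact_force: [0.6, -0.4, -2.3]
width: 0.0197
shift [-0.93 -0.27 -0.31] turn [0.01 0.45 0.05] | clock 4.03 pos [0.4991 0.1966 0.0907] head 20.71 F [ 0.6 -0.4 -2.3] M [-0.15 -0.04  0.01] q [ 0.25  0.33  1.8   0.    1.   -0.12] w 0.0197
shift [-1.1  -0.28 -0.17] turn [0.01 0.23 0.03] | clock 4.08 pos [0.4976 0.1962 0.089 ] head 20.71 F [ 0.4 -0.3 -2.8] M [-0.12 -0.05  0.03] q [ 0.25  0.33  1.81 -0.    1.   -0.12] w 0.0195
shift [-1.23 -0.29 -0.06] turn [0.01 0.05 0.01] | clock 4.12 pos [0.4965 0.1959 0.0877] head 20.71 F [-0.  -0.  -2.2] M [-0.12 -0.08 -0.01] q [ 0.25  0.34  1.81 -0.    1.   -0.12] w 0.0199
```

View pics/b.png

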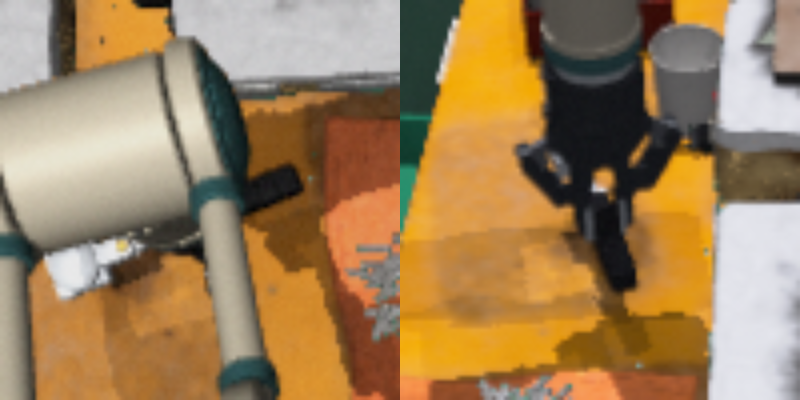

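```bash
python3 -c "
from h import *
to(.468,-.190,.09,4)"
```

```text
shift [ -0.24 -35.09 -16.32] turn [16.71  0.05 -0.  ] | clock 4.12 pos [0.4965 0.1959 0.0877] head 20.71 F [-0.  -0.  -2.2] M [-0.12 -0.08 -0.01] q [ 0.25  0.34  1.81 -0.    1.   -0.12] w 0.0199
```

```bash
python3 -m crank '[[-0.5,-3,-1.4,3,0,0,1.8],[-0.5,-7.5,-3.5,6,0,0,1.8],[-0.5,-12,-5.6,9,0,0,1.8],[-0.5,-16.5,-7.7,12,0,0,1.8],[-0.5,-21,-9.8,15,0,0,1.8]]'
python3 -c "
from h import *
to(.468,-.190,.09,4)"
```

```text
clock: 4.75
position: [0.478, -0.0364, 0.091]
ee_rot: [0.705, -0.034, 0.707, 0.035]
contact_force: [0.9, -0.0, -2.6]
width: 0.02
shift [  0.09 -15.19  -2.5 ] turn [ 1.62 -0.13 -0.05] | clock 4.75 pos [ 0.478  -0.0364  0.091 ] head 5.62 F [ 0.9 -0.  -2.6] M [-0.2  -0.06  0.  ] q [-0.22  0.26  1.91  0.    0.97 -0.32] w 0.02
```

```bash
python3 -m crank '[[0,-4,-0.6,1,0,0,1.8],[0,-8.5,-1.4,1.6,0,0,1.8],[0,-13,-2,1.6,0,0,1.8],[0,-14.5,-2.4,1.6,0,0,1.8],[0,-14.5,-2.4,1.6,0,0,1.8]]'
python3 -m crank '[[0,0,0,0,0,0,1.8],[0,0,0,0,0,0,1.8]]'
python3 - <<'E'
from h import *
to(.468,-.190,.09,4)
r=cam("top");
s=cam("side");cv2.imwrite("pics/c.png",np.hstack([cv2.resize(r["color"][160:280,310:410],None,fx=4,fy=4),cv2.resize(s["color"][170:290,230:330],None,fx=4,fy=4)]))
to(.468,-.190,.09,4)
E
```

```text
clock: 5.38
position: [0.4689, -0.1818, 0.0912]
ee_rot: [0.706, -0.024, 0.707, 0.025]
contact_force: [1.0, 0.4, -2.7]
width: 0.0198
clock: 5.62
position: [0.4697, -0.1804, 0.0921]
ee_rot: [0.706, -0.026, 0.707, 0.026]
contact_force: [0.1, 0.4, -2.7]
width: 0.0198
shift [ 0.21 -0.95 -0.24] turn [ 0.2  -0.02 -0.05] | clock 5.62 pos [ 0.4697 -0.1804  0.0921] head 4.2 F [ 0.1  0.4 -2.7] M [-0.18 -0.02  0.03] q [-0.51  0.29  1.87  0.    0.99 -0.58] w 0.0198
shift [ 0.23 -0.91 -0.25] turn [ 0.19 -0.   -0.02] | clock 5.72 pos [ 0.4698 -0.1807  0.0923] head 4.19 F [ 0.   0.7 -2.7] M [-0.13 -0.   -0.03] q [-0.51  0.29  1.86  0.    0.99 -0.58] w 0.0199
```

View pics/c.png

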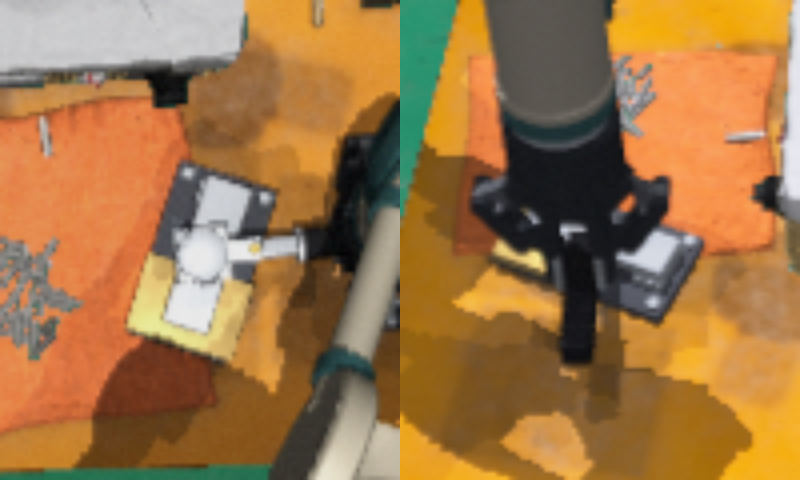

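```bash
cat > head.py <<'E'
from h import *
def head(n=3,show=True,win=(340,208,392,236)):
    z=[];
    for i in range(n):
        r=cam("top"); P=cloud(r); z.append(P[...,2])
    z=np.median(z,0); u0,v0,u1,v1=win
    m=(z>.06)&(z<.14)&(r["color"].min(2)>110); w=np.zeros_like(m); w[v0:v1,u0:u1]=1; m&=w
    v,u=np.nonzero(m); zz=z[v,u]
    X=r["eye"]+ray(r,u,v)*(( (zz-r["eye"][2])/ray(r,u,v)[...,2])[:,None])
    return r,X,u,v,m
E
python3 - <<'E'
from head import *
r,X,u,v,m=head()
np.set_printoptions(linewidth=220)
# axis along handle using y coordinate bins
for a in np.arange(-.16,-.05,.006):
    k=(X[:,1]>=a)&(X[:,1]<a+.006)
    if k.sum(): print(round(a,3),k.sum(),X[k,0].min().round(4),X[k,0].max().round(4),"z",np.median(X[k,2]).round(4))
H=X[X[:,1]>-.108]
A=np.c_[H[:,:2]-H[:,:2].mean(0),np.ones(len(H))]; print("plane",np.linalg.lstsq(A,H[:,2],rcond=None)[0].round(3),H.mean(0),cv2.minAreaRect((H[:,:2]*1000).astype(np.float32)))
print(m[208:236,348:390].astype(int).astype(str).tolist()and "\n".join("".join('#' if q else '.' for q in row) for row in m[208:236,348:390]))
cv2.imwrite("pics/d.png",cv2.resize(r["color"][205:240,345:395],None,fx=14,fy=14,interpolation=cv2.INTER_CUBIC))
E
```

```text
-0.148 12 0.4597 0.4763 z 0.1064
-0.142 12 0.4602 0.4715 z 0.1009
-0.136 12 0.4604 0.4717 z 0.1015
-0.13 9 0.4605 0.4719 z 0.101
-0.124 6 0.4606 0.4689 z 0.1024
-0.118 13 0.4575 0.4718 z 0.1073
-0.112 13 0.4577 0.4719 z 0.1076
-0.106 12 0.4561 0.469 z 0.1077
-0.1 18 0.4448 0.4809 z 0.1058
-0.094 26 0.4445 0.4812 z 0.1066
-0.088 27 0.4445 0.4811 z 0.1086
-0.082 27 0.4444 0.4781 z 0.109
-0.076 31 0.4445 0.4782 z 0.1091
-0.07 32 0.4425 0.4786 z 0.1081
-0.064 24 0.4422 0.4789 z 0.1027
-0.058 1 0.4762 0.4762 z 0.0988
plane [ 0.055 -0.001  0.106] [ 0.46162331 -0.08007223  0.10646039] ((462.37060546875, -83.19886016845703), (36.8761100769043, 49.41256332397461), 4.578880786895752)
..........................................
..........................................
..........................................
..........................................
..........................................
..........................................
..........................................
..........................................
...............####.......................
......###.#########..................#....
.....##############..................#....
......#############....####...########....
......################################....
......################################....
......####################.###########....
.......#############################.#....
.......#####################..............
......################....................
......##############......................
......##############......................
.......#############......................
.......############.......................
......###.................................
..........................................
..........................................
..........................................
..........................................
..........................................
```

View pics/d.png

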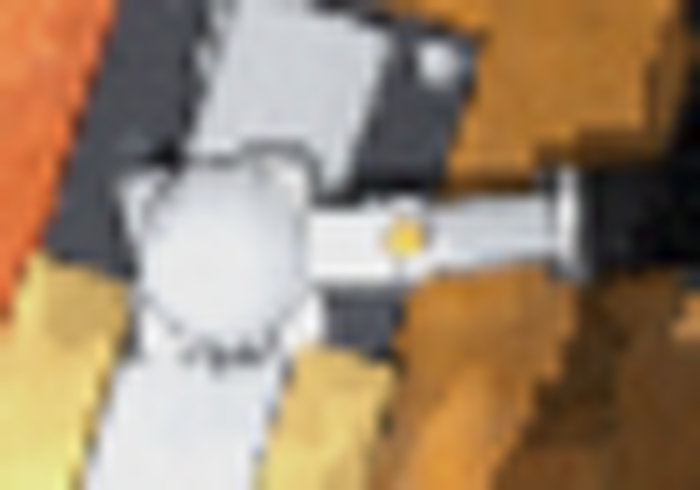

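```bash
python3 - <<'E'
from h import *
r=cam("top")
g=r["color"].astype(float); sat=g[...,2]-g[...,0]
U,V=np.meshgrid(np.arange(640),np.arange(400)); w=np.clip(sat-40,0,None)*(np.hypot(U-373.3,V-221.4)<2.5)
pu,pv=(w*U).sum()/w.sum(),(w*V).sum()/w.sum(); print("pin px",pu,pv)
p=onz(r,np.array(pu),np.array(pv),.107); a=np.radians(-85.5)
print("pin",p,"socket from pin",p[:2]-.036*np.array([np.cos(a),np.sin(a)]))
for z in(.104,.108): print("head centre",onz(r,np.array(360.6),np.array(222.8),z))
np.set_printoptions(linewidth=200); print(r["color"].mean(2)[213:234,350:372].astype(int))
s,T=tool();print(s["position"])
E
```

```text
pin px 373.5480427046263 221.5658362989324
pin [ 0.46447392 -0.11394826  0.107     ] socket from pin [ 0.46164939 -0.07805924]
head centre [ 0.46195723 -0.07787676  0.104     ]
head centre [ 0.46175601 -0.07739776  0.108     ]
[[ 71  78  78  80  75  81  77  77  59 176 208 208 210 209 206 208 207 206 202 202 200  98]
 [ 71  75  79  79  93  82  80  79  94 196 208 208 208 209 206 208 207 204 204 204 163  72]
 [ 84  82  82  91  93  93  55  46 142 210 212 211 153 142 140 139 141 134 198 200 117  70]
 [ 82  80  81  85  82  60  36  39 108 152 127 138 114 152 186 168 148 108 190 193  90  71]
 [ 74  83  81 102 128 147 146 138 180 200 189 190 192 167 192 222 204 117 189 152  61  49]
 [ 80  80  79  99 189 203 130 179 205 212 210 210 205 195 199 163 224 131 126  87  47  37]
 [ 77  83  82 100 202 171 166 189 214 219 216 221 216 207 203 192 207 119  89  72  77 145]
 [ 80  79  80  78 203 163 207 217 226 228 227 226 222 218 212 205 170 210 214 213 216 224]
 [ 79  81  82  66 168 187 212 229 231 232 231 232 230 225 218 206 176 228 233 231 232 233]
 [ 76  80  81  73 104 202 227 231 233 233 231 233 232 
[... 376 characters left out ...]
177 205  96  91  87  90]
 [159 160 159 161 130 214 198 221 229 233 231 231 229 222 212 211 222 229 122  92  90  84]
 [161 157 159 141 131 227 225 198 218 223 227 224 214 212 171 225 232 233 123  90  88  85]
 [158 175 174 110 107 227 233 226 206 181 190 215 170 168 152 228 220 191 118  87  88  84]
 [178 181 184 120 136 198 228 212 167 185 126 154 122 134 191 181 187 177 163 157 129  83]
 [184 188 156 176 216 224 230 227 217 223 170 197 202 211 222 131 171 178 172 168 159 154]
 [189 190 133 207 231 230 231 228 228 229 218 223 224 226 218 150 175 179 175 169 167 168]
 [188 189 139 223 231 231 232 231 228 228 226 226 227 225 196 173 178 177 181 181 180 177]]
[ 0.46991508 -0.18142287  0.09236972]
```

```bash
python3 -m crank '[[0,-0.5,-0.1,0,0,0,1.8],[0.6,-0.98,-0.17,0,0,0,1.8],[1.4,-0.98,-0.17,0,0,0,1.8],[1.9,-0.98,-0.17,0,0,0,1.8],[1.9,-0.98,-0.17,0,0,0,1.8]]'
python3 -m crank '[[0,0,0,0,0,0,1.8],[0,0,0,0,0,0,1.8]]'
python3 - <<'E'
from head import *
to(.468,-.190,.09,4)
r,X,u,v,m=head()
g=r["color"].astype(float); sat=g[...,2]-g[...,0]
U,V=np.meshgrid(np.arange(640),np.arange(400)); w=np.clip(sat-40,0,None)*(np.hypot(U-375.5,V-222)<3.5)
for k in range(2):
    pu,pv=(w*U).sum()/w.sum(),(w*V).sum()/w.sum(); w=np.clip(sat-40,0,None)*(np.hypot(U-pu,V-pv)<2.5)
print("pin px",pu,pv)
p=onz(r,np.array(pu),np.array(pv),.088); a=np.radians(-85.5)
print("pin",p,"socket from pin",p[:2]-.036*np.array([np.cos(a),np.sin(a)]))
for a in np.arange(-.16,-.05,.006):
    k=(X[:,1]>=a)&(X[:,1]<a+.006)
    if k.sum(): print(round(a,3),k.sum(),X[k,0].min().round(4),X[k,0].max().round(4),"z",np.median(X[k,2]).round(4))
cv2.imwrite("pics/e.png",cv2.resize(r["color"][205:240,345:395],None,fx=14,fy=14,interpolation=cv2.INTER_CUBIC))
s=cam("side");cv2.imwrite("pics/es.png",cv2.resize(s["color"][190:260,240:320],None,fx=8,fy=8))
E
```

```text
clock: 6.55
position: [0.4683, -0.1914, 0.0725]
ee_rot: [0.706, -0.025, 0.707, 0.026]
contact_force: [-0.8, 0.0, -2.3]
width: 0.02
clock: 6.8
position: [0.469, -0.1917, 0.0735]
ee_rot: [0.707, -0.025, 0.706, 0.025]
contact_force: [-0.0, 0.4, -1.9]
width: 0.0199
shift [-1.65  0.18 -0.09] turn [0.11 0.03 0.01] | clock 6.8 pos [ 0.469  -0.1917  0.0735] head 4.11 F [-0.   0.4 -1.9] M [-0.11 -0.02 -0.01] q [-0.53  0.32  1.88  0.    0.94 -0.6 ] w 0.0199
pin px 376.27027027027026 222.19819819819818
pin [ 0.46350772 -0.12460179  0.088     ] socket from pin [ 0.46068319 -0.08871277]
-0.16 12 0.4548 0.4776 z 0.0876
-0.154 9 0.4609 0.4694 z 0.0844
-0.148 10 0.4585 0.4698 z 0.0819
-0.142 11 0.4584 0.4699 z 0.0823
-0.136 8 0.4584 0.47 z 0.0827
-0.13 9 0.4565 0.4697 z 0.0885
-0.124 12 0.4563 0.4699 z 0.089
-0.118 13 0.4557 0.47 z 0.0889
-0.112 18 0.4447 0.4701 z 0.0877
-0.106 25 0.4447 0.4791 z 0.0872
-0.1 26 0.4448 0.4794 z 0.0899
-0.094 26 0.4449 0.4793 z 0.0903
-0.088 28 0.4423 0.4798 z 0.0902
-0.082 27 0.4425 0.4771 z 0.0898
-0.076 32 0.4426 0.4771 z 0.0862
-0.07 5 0.4513 0.4773 z 0.0802
```

View pics/e.png

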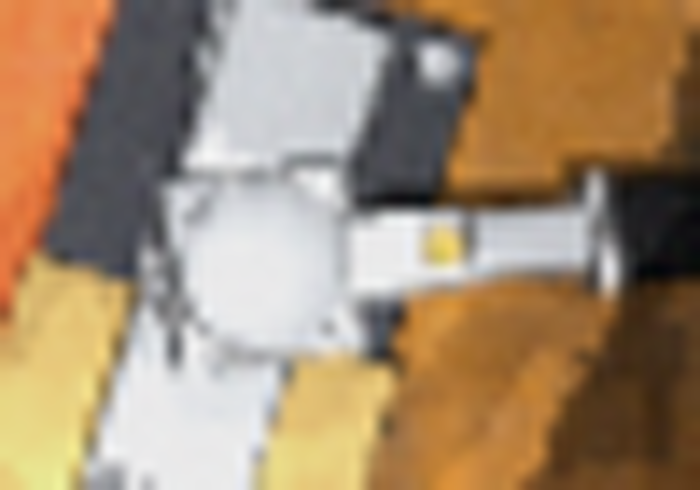

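View pics/es.png

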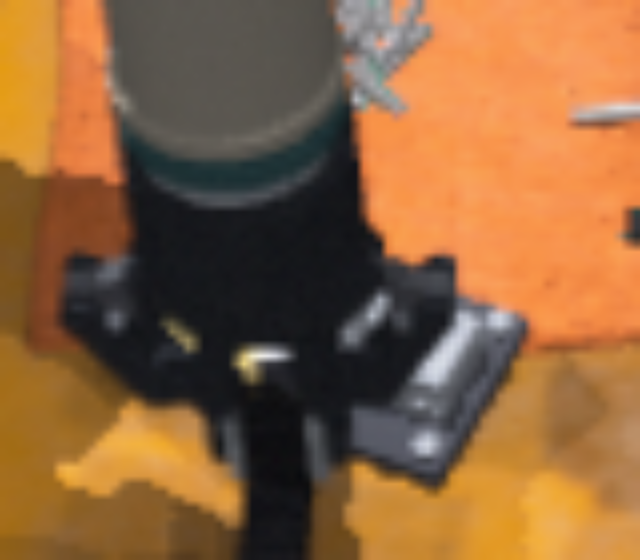

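```bash
python3 -m crank '[[0.2,0,0,0,0,0,1.8],[0.4,0,0,0,0,0,1.8],[0.6,0,0,0,0,0,1.8],[0.6,0,0,0,0,0,1.8]]'
python3 -m crank '[[0.15,0,0,0,0,0,1.8],[0.3,0,0,0,0,0,1.8],[0.3,0,0,0,0,0,1.8]]'
python3 -c "
from h import *
to(.468,-.190,.09,4)"
```

```text
clock: 7.5
position: [0.4686, -0.1916, 0.067]
ee_rot: [0.706, -0.025, 0.707, 0.025]
contact_force: [0.5, 0.0, -2.8]
width: 0.0198
clock: 7.88
position: [0.4687, -0.1916, 0.0641]
ee_rot: [0.707, -0.025, 0.707, 0.025]
contact_force: [-0.4, -0.3, -2.7]
width: 0.0196
shift [-2.59  0.17 -0.06] turn [ 0.1  -0.01 -0.02] | clock 7.88 pos [ 0.4687 -0.1916  0.0641] head 4.1 F [-0.4 -0.3 -2.7] M [-0.08  0.03  0.  ] q [-0.53  0.33  1.89  0.    0.92 -0.6 ] w 0.0196
```

```bash
python3 -m crank '[[0.15,0,0,0,0,0,1.8],[0.3,0,0,0,0,0,1.8],[0.3,0,0,0,0,0,1.8]]'
python3 -c "
from h import *
to(.468,-.190,.09,4)"
```

```text
clock: 8.25
position: [0.4687, -0.1916, 0.0611]
ee_rot: [0.707, -0.025, 0.707, 0.025]
contact_force: [-1.0, -1.0, -2.6]
width: 0.02
shift [-2.89  0.16 -0.06] turn [ 0.11 -0.02 -0.02] | clock 8.25 pos [ 0.4687 -0.1916  0.0611] head 4.11 F [-1.  -1.  -2.6] M [-0.16  0.02 -0.01] q [-0.53  0.33  1.9   0.    0.91 -0.6 ] w 0.02
```

```bash
python3 -m crank '[[0.1,0,0,0,0,0,1.8],[0.2,0,0,0,0,0,1.8],[0.2,0,0,0,0,0,1.8]]'
python3 -c "
from h import *
to(.468,-.190,.09,4)"
python3 -m crank '[[0.1,0,0,0,0,0,1.8],[0.2,0,0,0,0,0,1.8],[0.2,0,0,0,0,0,1.8]]'
python3 -c "
from h import *
to(.468,-.190,.09,4)"
```

```text
clock: 8.62
position: [0.4687, -0.1916, 0.0592]
ee_rot: [0.707, -0.025, 0.707, 0.025]
contact_force: [0.0, -0.1, -2.2]
width: 0.0196
shift [-3.08  0.17 -0.06] turn [ 0.1  -0.01 -0.01] | clock 8.62 pos [ 0.4687 -0.1916  0.0592] head 4.1 F [ 0.  -0.1 -2.2] M [-0.12 -0.04 -0.  ] q [-0.53  0.34  1.9   0.    0.91 -0.6 ] w 0.0196
clock: 9.0
position: [0.4687, -0.1916, 0.0572]
ee_rot: [0.707, -0.025, 0.707, 0.025]
contact_force: [0.3, -0.1, -2.6]
width: 0.0201
shift [-3.28  0.17 -0.06] turn [ 0.1  -0.01 -0.01] | clock 9.0 pos [ 0.4687 -0.1916  0.0572] head 4.1 F [ 0.3 -0.1 -2.6] M [-0.15 -0.03  0.02] q [-0.53  0.34  1.9   0.    0.9  -0.6 ] w 0.0201
```

```bash
for i in 1 2; do python3 -m crank '[[0.1,0,0,0,0,0,1.8],[0.2,0,0,0,0,0,1.8],[0.2,0,0,0,0,0,1.8]]'
python3 -c "
from h import *
to(.468,-.190,.09,4)"; done
```

```text
clock: 9.38
position: [0.4688, -0.1916, 0.0552]
ee_rot: [0.707, -0.025, 0.707, 0.025]
contact_force: [0.5, -0.2, -2.8]
width: 0.0195
shift [-3.48  0.17 -0.06] turn [ 0.11 -0.01 -0.01] | clock 9.38 pos [ 0.4688 -0.1916  0.0552] head 4.11 F [ 0.5 -0.2 -2.8] M [-0.11  0.02  0.01] q [-0.53  0.34  1.9   0.    0.9  -0.6 ] w 0.0195
clock: 9.75
position: [0.4687, -0.1916, 0.0532]
ee_rot: [0.707, -0.025, 0.707, 0.025]
contact_force: [0.1, 0.6, -2.5]
width: 0.0198
shift [-3.68  0.17 -0.06] turn [ 0.11 -0.01 -0.01] | clock 9.75 pos [ 0.4687 -0.1916  0.0532] head 4.11 F [ 0.1  0.6 -2.5] M [-0.15 -0.01 -0.01] q [-0.53  0.34  1.91  0.    0.89 -0.6 ] w 0.0198
```

```bash
for i in 1 ; do python3 -m crank '[[0.1,0,0,0,0,0,1.8],[0.2,0,0,0,0,0,1.8],[0.2,0,0,0,0,0,1.8]]'; done
python3 - <<'E'
from head import *
to(.468,-.190,.09,4)
z=[]
for i in range(3):
    r=cam("top"); P=cloud(r); z.append(P[...,2])
z=np.median(z,0)
np.set_printoptions(linewidth=220); print((z[212:236,350:384]*1000).round().astype(int))
cv2.imwrite("pics/f.png",cv2.resize(r["color"][205:240,345:395],None,fx=14,fy=14,interpolation=cv2.INTER_CUBIC))
E
```

```text
clock: 10.12
position: [0.4687, -0.1916, 0.0512]
ee_rot: [0.707, -0.025, 0.707, 0.025]
contact_force: [0.3, -0.6, -2.6]
width: 0.0195
shift [-3.88  0.17 -0.06] turn [ 0.11 -0.01 -0.01] | clock 10.12 pos [ 0.4687 -0.1916  0.0512] head 4.11 F [ 0.3 -0.6 -2.6] M [-0.12  0.02  0.04] q [-0.53  0.35  1.91  0.    0.89 -0.6 ] w 0.0195
[[ 1 10 10 11  9 10 10 10 10 30 31 33 28 31 32 31 32 31 32 33 30 18  8 10  8 11  9  9  2 -1  1 -2  0 -1]
 [ 6 12 10  7 10  9  9  8 21 30 33 31 31 29 31 32 33 32 32 33 30 11  8 11 11 11 12  7  0  1 -1 -1  0  0]
 [ 6  8  8 10 11 10  8 10 30 32 30 31 31 33 31 29 32 32 32 32 33 11 10 11  9  8  9  7  0  0  0  0 -3  0]
 [ 9  8 10 10  8 14 10 11 30 32 33 34 34 30 32 34 33 29 31 29 29 11  7 10 10  8 10 -2 -2  0 -2 -1 -3  1]
 [10 10  9 10  6  9  8 10 28 31 28 32 32 30 31 31 33 34 31 29  7  7 11 11  8 10  9 -2  1  1 -2  2 -1 -1]
 [ 9  8 10 12  9 11 11 30 35 30 32 33 32 30 34 31 30 59 32 29 10  9 11 10 10  9  7  0 -2 -2  1 -2 -1  2]
 [ 9 10 11 10 10 10  8 31 60 62 58 67 65 70 65 60 60 60 33 31 11 10 10  7  5 13 -2 -2 -1  1  1  0 -4 -1]
 [10 10 13  9 11 50 60 59 59 66 66 6
[... 1049 characters left out ...]
67 67 66 66 67 62 62 62 60 11 13  9  1 -2 -1 -2  0  0  0 -1  0  0 -2]
 [20 19 20 31 31 32 47 62 60 63 62 60 61 61 61 54 39 19 21 20 19 10  9 -3 -1  0 -1  2 -1 -1 -1 -3 -1  0]
 [21 19 18 29 33 32 43 30 30 31 31 31 31 34 31 31 20 19 21 17 17 20 21  1 -1  0  0 -2  0 -4 -3 -2  1  0]
 [21 20 19 30 32 32 32 33 33 32 31 33 31 35 32 23 21 20 20 20 19 18 21 -1  0 -2 -2  1 -1  1 -2  0  0 -2]
 [20 18 27 33 30 31 33 35 31 32 31 32 34 32 30 18 21 19 17 19 20 20 22  0  0 -1  0  1  2 -3 -2  2 -2 -1]
 [19 19 32 31 30 32 34 31 31 30 32 33 32 30 29 19 18 20 18 19 19 20 -1  0  1 -4 -2  0 -2 -3  1  1  2 -1]
 [22 23 31 33 33 30 28 30 30 30 32 32 31 30 18 20 21 19 19 21 21 18 -4  1  2 -3  0 -1  1 -2 -1 -3 -2 -2]]
```

View pics/f.png

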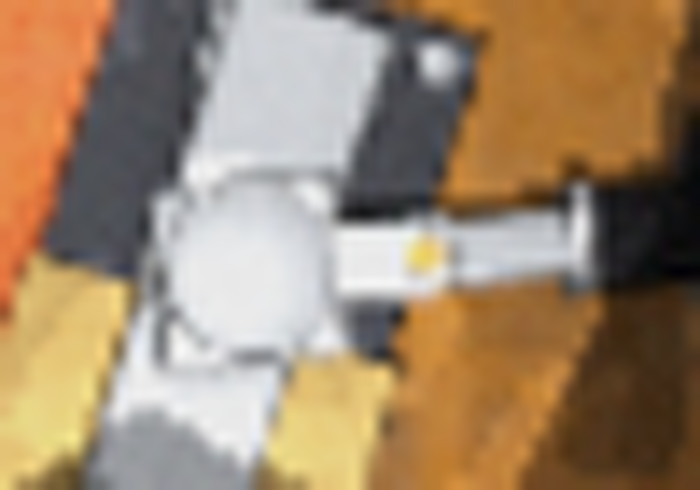

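```bash
for i in 1 2; do python3 -m crank '[[0.05,0,0,0,0,0,1.8],[0.1,0,0,0,0,0,1.8],[0.1,0,0,0,0,0,1.8]]'; python3 -c "
from h import *
to(.468,-.190,.09,4)"; done
```

```text
clock: 10.65
position: [0.4688, -0.1916, 0.0502]
ee_rot: [0.707, -0.025, 0.707, 0.025]
contact_force: [0.2, 0.2, -1.3]
width: 0.0198
shift [-3.98  0.17 -0.07] turn [ 0.11 -0.   -0.01] | clock 10.65 pos [ 0.4688 -0.1916  0.0502] head 4.11 F [ 0.2  0.2 -1.3] M [-0.16 -0.07 -0.03] q [-0.53  0.35  1.91  0.    0.88 -0.6 ] w 0.0198
clock: 11.02
position: [0.4688, -0.1917, 0.0492]
ee_rot: [0.707, -0.025, 0.707, 0.025]
contact_force: [0.1, -0.8, -1.9]
width: 0.0197
shift [-4.08  0.17 -0.07] turn [ 0.1  -0.   -0.01] | clock 11.03 pos [ 0.4688 -0.1917  0.0492] head 4.1 F [ 0.1 -0.8 -1.9] M [-0.15 -0.01  0.02] q [-0.53  0.35  1.91  0.    0.88 -0.6 ] w 0.0197
```

```bash
for i in 1 2; do python3 -m crank '[[0.05,0,0,0,0,0,1.8],[0.1,0,0,0,0,0,1.8],[0.1,0,0,0,0,0,1.8]]'; python3 -c "
from h import *
to(.468,-.190,.09,4)"; done
```

```text
clock: 11.4
position: [0.4688, -0.1917, 0.0483]
ee_rot: [0.707, -0.025, 0.707, 0.025]
contact_force: [-0.5, 0.1, -1.7]
width: 0.0198
shift [-4.17  0.18 -0.07] turn [ 0.11  0.   -0.  ] | clock 11.4 pos [ 0.4688 -0.1917  0.0483] head 4.11 F [-0.5  0.1 -1.7] M [-0.11 -0.    0.06] q [-0.53  0.35  1.91  0.    0.88 -0.6 ] w 0.0198
clock: 11.78
position: [0.4689, -0.1918, 0.0475]
ee_rot: [0.707, -0.025, 0.707, 0.025]
contact_force: [-0.6, -0.6, 0.7]
width: 0.0195
shift [-4.25  0.19 -0.07] turn [0.11 0.01 0.01] | clock 11.78 pos [ 0.4689 -0.1918  0.0475] head 4.11 F [-0.6 -0.6  0.7] M [-0.03  0.12  0.01] q [-0.53  0.35  1.91 -0.    0.88 -0.6 ] w 0.0195
```

```bash
python3 -m crank '[[-0.03,0.01,-0.45,2.5,0,0,1.8],[-0.03,0.04,-0.9,5,0,0,1.8],[-0.03,0.04,-0.9,5,0,0,1.8]]'; python3 -c "
from h import *
to(.4607,-.0885,.0475,0)"
python3 -m crank '[[0,0.01,-0.45,2.5,0,0,1.8],[0,0.04,-0.9,5,0,0,1.8],[0,0.04,-0.9,5,0,0,1.8]]'; python3 -c "
from h import *
to(.4607,-.0885,.0475,0)"
```

```text
clock: 12.15
position: [0.4599, -0.1917, 0.0477]
ee_rot: [0.707, 0.006, 0.707, -0.005]
contact_force: [-0.2, 0.2, -0.4]
width: 0.0195
shift [ 0.02 10.32 -0.08] turn [-0.89  0.03 -0.02] | clock 12.15 pos [ 0.4599 -0.1917  0.0477] head -0.89 F [-0.2  0.2 -0.4] M [ 0.16 -0.02 -0.04] q [-0.54  0.34  1.93  0.    0.87 -0.52] w 0.0195
clock: 12.52
position: [0.4512, -0.1914, 0.0477]
ee_rot: [0.706, 0.036, 0.706, -0.036]
contact_force: [-0.4, 0.4, -0.5]
width: 0.0196
shift [ 0.02 10.33 -0.1 ] turn [-5.86  0.05 -0.01] | clock 12.53 pos [ 0.4512 -0.1914  0.0477] head -5.86 F [-0.4  0.4 -0.5] M [ 0.09 -0.19 -0.06] q [-0.54  0.33  1.95  0.    0.86 -0.44] w 0.0196
```

```bash
for i in 1 2; do python3 -m crank '[[0,0.01,-0.45,2.5,0,0,1.8],[0,0.04,-0.9,5,0,0,1.8],[0,0.04,-0.9,5,0,0,1.8]]'; python3 -c "
from h import *
to(.4607,-.0885,.0475,0)"; done
```

```text
clock: 12.9
position: [0.4423, -0.1901, 0.0477]
ee_rot: [0.704, 0.067, 0.704, -0.067]
contact_force: [0.6, 0.1, -0.2]
width: 0.0202
shift [ 0.02 10.33 -0.1 ] turn [-10.83   0.04  -0.  ] | clock 12.9 pos [ 0.4423 -0.1901  0.0477] head -10.83 F [ 0.6  0.1 -0.2] M [ 0.09 -0.09 -0.04] q [-0.55  0.32  1.97  0.    0.85 -0.36] w 0.0202
clock: 13.28
position: [0.4335, -0.1881, 0.0477]
ee_rot: [0.701, 0.097, 0.7, -0.097]
contact_force: [0.4, 0.3, -0.6]
width: 0.0198
shift [ 0.02 10.32 -0.1 ] turn [-15.82   0.04   0.  ] | clock 13.28 pos [ 0.4335 -0.1881  0.0477] head -15.82 F [ 0.4  0.3 -0.6] M [ 0.04 -0.12 -0.02] q [-0.56  0.31  1.99  0.    0.85 -0.28] w 0.0198
```

```bash
for i in 1 2; do python3 -m crank '[[0,0.0,-0.27,1.5,0,0,1.8],[0,0.01,-0.54,3,0,0,1.8],[0,0.01,-0.54,3,0,0,1.8]]'; python3 -c "
from h import *
to(.4607,-.0885,.0475,0)"; done
```

```text
clock: 13.65
position: [0.4284, -0.1865, 0.0477]
ee_rot: [0.698, 0.116, 0.697, -0.116]
contact_force: [1.9, -0.6, -1.2]
width: 0.0198
shift [ 0.02 10.32 -0.12] turn [-1.89e+01  6.00e-02  1.00e-02] | clock 13.65 pos [ 0.4284 -0.1865  0.0477] head -18.9 F [ 1.9 -0.6 -1.2] M [ 0.08 -0.35  0.07] q [-0.56  0.3   2.    0.    0.84 -0.23] w 0.0198
clock: 14.02
position: [0.424, -0.1849, 0.0479]
ee_rot: [0.695, 0.134, 0.693, -0.135]
contact_force: [5.1, 1.0, -0.1]
width: 0.02
shift [ 0.04 10.32 -0.19] turn [-2.194e+01  1.500e-01  2.000e-02] | clock 14.03 pos [ 0.424  -0.1849  0.0479] head -21.94 F [ 5.1  1.  -0.1] M [ 0.05 -0.89  0.2 ] q [-0.56  0.3   2.01  0.    0.84 -0.18] w 0.02
```

```bash
for i in 1 2; do python3 -m crank '[[0,0.0,-0.18,1.5,0,0,1.8],[0,0.01,-0.35,3,0,0,1.8],[0,0.01,-0.35,3,0,0,1.8]]'; python3 -c "
from h import *
to(.4607,-.0885,.0475,0)"; done
```

```text
clock: 14.4
position: [0.4207, -0.1836, 0.0479]
ee_rot: [0.691, 0.152, 0.69, -0.153]
contact_force: [5.9, -0.0, -1.0]
width: 0.0197
shift [ 0.04 10.31 -0.38] turn [-2.493e+01  1.500e-01  2.000e-02] | clock 14.4 pos [ 0.4207 -0.1836  0.0479] head -24.93 F [ 5.9 -0.  -1. ] M [ 0.07 -0.88  0.26] q [-0.56  0.29  2.01  0.    0.83 -0.13] w 0.0197
clock: 14.78
position: [0.4176, -0.1821, 0.0479]
ee_rot: [0.687, 0.17, 0.685, -0.171]
contact_force: [5.5, 0.9, -1.4]
width: 0.0195
shift [ 0.04 10.29 -0.57] turn [-2.792e+01  1.400e-01  2.000e-02] | clock 14.78 pos [ 0.4176 -0.1821  0.0479] head -27.92 F [ 5.5  0.9 -1.4] M [ 0.03 -0.9   0.24] q [-0.56  0.29  2.02  0.    0.83 -0.08] w 0.0195
```

```bash
python3 -m crank '[[0,0.0,-0.23,2,0,0,1.8],[0,0.02,-0.47,4,0,0,1.8],[0,0.02,-0.47,4,0,0,1.8],[0,0.02,-0.47,4,0,0,1.8]]'; python3 - <<'E'
from h import *
to(.4607,-.0885,.0475,0)
r=cam("top")
cv2.imwrite("pics/g.png",cv2.resize(r["color"][200:250,335:400],None,fx=12,fy=12,interpolation=cv2.INTER_CUBIC))
E
```

```text
clock: 15.28
position: [0.4135, -0.1797, 0.0478]
ee_rot: [0.681, 0.194, 0.679, -0.195]
contact_force: [4.9, 0.4, -1.6]
width: 0.0199
shift [ 0.03 10.24 -0.82] turn [-3.192e+01  1.300e-01  2.000e-02] | clock 15.28 pos [ 0.4135 -0.1797  0.0478] head -31.92 F [ 4.9  0.4 -1.6] M [-0.03 -0.88  0.22] q [-0.56  0.28  2.03  0.    0.83 -0.01] w 0.0199
```

View pics/g.png

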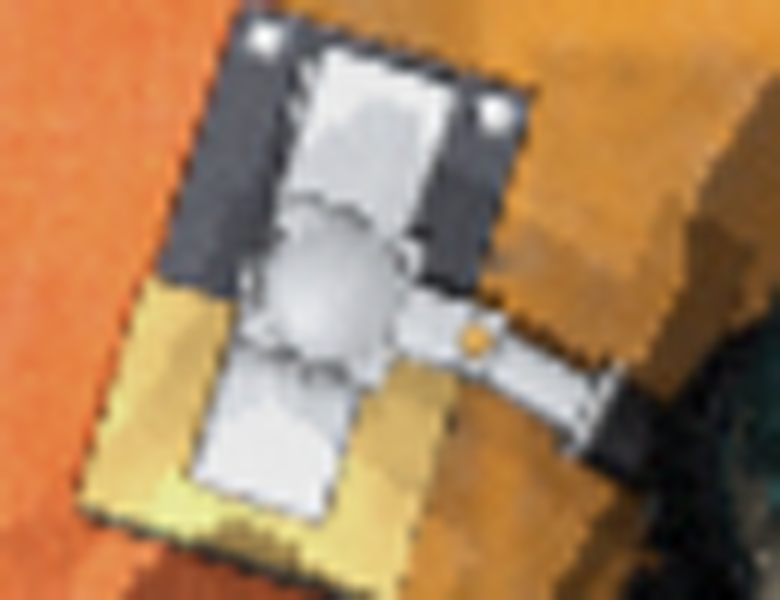

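```bash
python3 - <<'E'
from h import *
z=[]
for i in range(3):
    r=cam("top"); z.append(cloud(r)[...,2])
z=np.median(z,0)
g=r["color"].astype(float); sat=g[...,2]-g[...,0]
U,V=np.meshgrid(np.arange(640),np.arange(400)); pu,pv=335+475/12-.5,200+340/12-.5
for k in range(4):
    w=np.clip(sat-50,0,None)*(np.hypot(U-pu,V-pv)<2.2)*(z>.05); pu,pv=(w*U).sum()/w.sum(),(w*V).sum()/w.sum()
p=onz(r,np.array(pu),np.array(pv),.066)[:2]; b=np.array([.4607,-.0885]); d=p-b
print("pin",p,"dist",np.linalg.norm(d),"head yaw",np.degrees(np.arctan2(d[1],d[0])))
m=(z>.045)&(z<.075)&(r["color"].min(2)>90); m[:226]=0;m[236:]=0;m[:,:376]=0;m[:,390:]=0
v,u=np.nonzero(m);X=onz(r,u,v,np.full(len(u),.061))[:,:2];mu=X.mean(0);e=np.linalg.svd(X-mu)[2][0];
if e@d<0:e=-e
print("shaft beyond pin",len(X),mu,"yaw pca",np.degrees(np.arctan2(e[1],e[0])),"pin->mean",np.degrees(np.arctan2(*(mu-p)[::-1])))
# head-side: stub + head pixels
m=(z>.045)&(z<.075); m[:213]=0;m[236:]=0;m[:,:352]=0;m[:,376:]=0
v,u=np.nonzero(m);X=onz(r,u,v,np.full(len(u),.06))[:,:2]
t=(X-b)@(d/np.linalg.norm(d));n=(X-b)@np.array([-d[1],d[0]])/np.linalg.norm(d)
print("head extents",t.min(),n[t<.015].min(),n[t<.015].max(),cv2.minAreaRect((X[np.abs(t)<.03]*1000).astype(np.float32)))
E
```

```text
pin [ 0.44816009 -0.12149079] dist 0.03529364280326563 head yaw -110.81196605385935
shaft beyond pin 55 [ 0.43764949 -0.13948905] yaw pca -119.97691770413833 pin->mean -120.28401028682497
head extents -0.020728732289460344 -0.01897090723490474 0.01817830322698919 ((458.77996826171875, -92.34483337402344), (49.80616760253906, 37.149635314941406), 69.68824768066406)
```

```bash
python3 -m crank '[[0,0.0,-0.2,1.5,0,0,1.8],[0,0.0,-0.2,1.5,0,0,1.8],[0,0,-0.13,1.5,0,0,1.8],[0,0,-0.13,1.5,0,0,1.8]]'; python3 - <<'E'
from h import *
to(.4607,-.0885,.0475,0)
E
```

```text
clock: 15.98
position: [0.412, -0.1788, 0.0477]
ee_rot: [0.678, 0.203, 0.677, -0.203]
contact_force: [5.3, 0.6, -1.5]
width: 0.0196
shift [ 0.02 10.22 -0.91] turn [-3.34e+01  8.00e-02  1.00e-02] | clock 15.97 pos [ 0.412  -0.1788  0.0477] head -33.4 F [ 5.3  0.6 -1.5] M [ 0.02 -0.92  0.3 ] q [-0.56  0.28  2.03  0.    0.83  0.02] w 0.0196
```

```bash
python3 -m crank '[[0,0,0.05,0,0,0,1.8],[0,0,0.1,0,0,0,1.8],[0,0,0.1,0,0,0,1.8]]'; python3 - <<'E'
from h import *
to(.4607,-.0885,.0475,0)
E
```

```text
clock: 16.35
position: [0.4121, -0.1789, 0.0476]
ee_rot: [0.677, 0.203, 0.677, -0.203]
contact_force: [3.9, 1.4, 0.4]
width: 0.02
shift [ 1.000e-02  1.022e+01 -9.200e-01] turn [-3.339e+01 -2.000e-02 -2.000e-02] | clock 16.35 pos [ 0.4121 -0.1789  0.0476] head -33.39 F [3.9 1.4 0.4] M [ 0.22 -0.81  0.32] q [-0.56  0.28  2.03  0.    0.83  0.02] w 0.02
```

```bash
python3 -m crank '[[0,0,0.1,-0.5,0,0,1.8],[0,0,0.2,-1,0,0,1.8],[0,0,0.2,-1,0,0,1.8]]'; python3 - <<'E'
from h import *
to(.4607,-.0885,.0475,0)
E
```

```text
clock: 16.73
position: [0.4134, -0.1797, 0.0474]
ee_rot: [0.679, 0.198, 0.679, -0.197]
contact_force: [3.3, 3.2, -0.9]
width: 0.0195
shift [-0.   10.23 -0.9 ] turn [-32.41  -0.08  -0.05] | clock 16.73 pos [ 0.4134 -0.1797  0.0474] head -32.41 F [ 3.3  3.2 -0.9] M [ 0.44 -0.67  0.19] q [-0.56  0.28  2.03  0.    0.83  0.  ] w 0.0195
```

```bash
python3 -m crank '[[0,0,0,0,0,0,3],[0,0,0,0,0,0,4],[0,0,0,0,0,0,5],[0,0,0,0,0,0,5]]'; python3 -c "
from h import *
to(.4607,-.0885,.0475,0)"
python3 -m crank '[[-0.5,0,0,0,0,0,5],[-1.5,0,0,0,0,0,5],[-3,0,0,0,0,0,5],[-5,0,0,0,0,0,5],[-8,0,0,0,0,0,5]]'
python3 - <<'E'
from h import *
to(.4607,-.0885,.0475,0)
r=cam("top");s=cam("side")
cv2.imwrite("pics/i.png",np.hstack([cv2.resize(r["color"][190:260,335:415],None,fx=5,fy=5),cv2.resize(s["color"][190:260,240:320],None,fx=5,fy=5)]))
E
```

```text
clock: 17.23
position: [0.4135, -0.1802, 0.0475]
ee_rot: [0.679, 0.197, 0.679, -0.197]
contact_force: [0.1, -1.0, 0.4]
width: 0.0503
shift [-0.   10.27 -0.93] turn [-32.4   -0.04   0.  ] | clock 17.23 pos [ 0.4135 -0.1802  0.0475] head -32.4 F [ 0.1 -1.   0.4] M [0.   0.   0.01] q [-0.57  0.28  2.03 -0.    0.83  0.  ] w 0.0503
clock: 17.85
position: [0.4134, -0.1799, 0.1285]
ee_rot: [0.679, 0.197, 0.679, -0.197]
contact_force: [-0.3, -0.6, 0.8]
width: 0.0503
shift [ 8.1  10.25 -0.9 ] turn [-3.239e+01 -6.000e-02 -2.000e-02] | clock 17.85 pos [ 0.4134 -0.1799  0.1285] head -32.39 F [-0.3 -0.6  0.8] M [0.02 0.02 0.02] q [-0.57  0.18  1.92  0.    1.05  0.  ] w 0.0503
```

View pics/i.png

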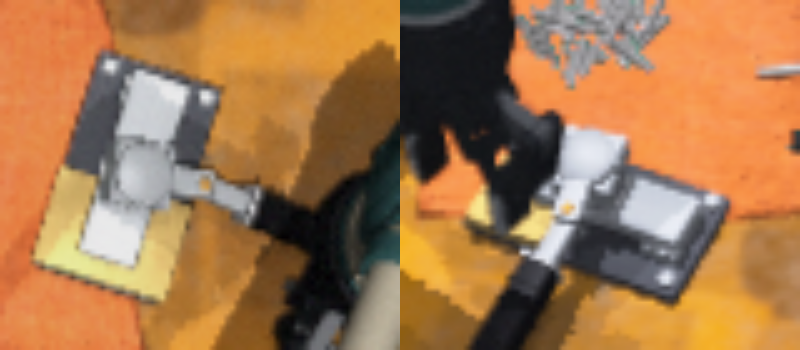

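```bash
python3 -m crank '[[-6,0,0,0,0,0,5],[-11,-2,-3,0,0,0,5],[-13,-6,-7,0,0,0,5],[-13,-10,-11,0,0,0,5],[-13,-12,-14,0,0,0,5]]'
python3 -m crank '[[0,0,0,0,0,0,5],[0,0,0,0,0,0,5]]'
cat > chk.py <<'E'
from h import *
import sys
to(.4607,-.0885,.0475,0)
z=[]
for i in range(3):
    r=cam("top"); z.append(cloud(r)[...,2])
z=np.median(z,0);s=cam("side")
cv2.imwrite(sys.argv[1],np.hstack([cv2.resize(r["color"][190:260,335:415],None,fx=5,fy=5),cv2.resize(s["color"][190:260,240:320],None,fx=5,fy=5)]))
g=r["color"].astype(float); sat=g[...,2]-g[...,0]
U,V=np.meshgrid(np.arange(640),np.arange(400)); pu,pv=375.5,226.5
for k in range(4):
    w=np.clip(sat-50,0,None)*(np.hypot(U-pu,V-pv)<2.2)*(z>.05); pu,pv=(w*U).sum()/w.sum(),(w*V).sum()/w.sum()
p=onz(r,np.array(pu),np.array(pv),.066)[:2]
h=(r["color"].max(2)<75)&(z>.045)&(z<.09);h[:215]=0;h[262:]=0;h[:,:380]=0;h[:,:].copy();h[:,425:]=0
h=cv2.morphologyEx(h.astype(np.uint8),cv2.MORPH_OPEN,np.ones((3,3)))>0
v,u=np.nonzero(h);X=onz(r,u,v,np.full(len(u),.062))[:,:2];mu=X.mean(0);e=np.linalg.svd(X-mu)[2][0]
if e@(mu-p)<0:e=-e
A=np.c_[X-mu,np.ones(len(X))];c=np.linalg.lstsq(A,z[v,u],rcond=None)[0]
print("handle n",len(X),mu,"yaw",np.degrees(np.arctan2(e[1],e[0])),"extent",np.ptp((X-mu)@e),"pin->mid",np.degrees(np.arctan2(*(mu-p)[::-1])),"top z",c[2].round(4),"slope along",(c[:2]@e).round(3))
hd=(z>.045)&(z<.085);hd[:212]=0;hd[240:]=0;hd[:,:350]=0;hd[:,368:]=0
v,u=np.nonzero(hd);H=onz(r,u,v,np.full(len(u),.062))[:,:2];
print("pin",p,"head rect",cv2.minAreaRect((H*1000).astype(np.float32)),"ztop",np.percentile(z[v,u],[50,90,97]).round(4))
b=np.array([.4607,-.0885]);print("bolt->pin yaw",np.degrees(np.arctan2(*(p-b)[::-1])),np.linalg.norm(p-b))
E
python3 chk.py pics/j.png
```

```text
clock: 18.58
position: [0.2293, -0.2064, 0.2576]
ee_rot: [0.679, 0.197, 0.679, -0.198]
contact_force: [-0.6, -0.8, -0.9]
width: 0.0501
clock: 18.82
position: [0.2318, -0.2066, 0.2576]
ee_rot: [0.679, 0.197, 0.679, -0.197]
contact_force: [0.7, -0.4, -0.4]
width: 0.0503
shift [21.03 22.24 12.97] turn [-3.243e+01  5.000e-02 -1.000e-02] | clock 18.82 pos [ 0.2318 -0.2066  0.2576] head -32.43 F [ 0.7 -0.4 -0.4] M [-0.02 -0.03  0.01] q [-0.95 -0.16  1.92  0.    1.39 -0.39] w 0.0503
handle n 30 [ 0.43637097 -0.1639991 ] yaw 162.2371466754221 extent 0.020146654195385708 pin->mid -112.5007463588552 top z 0.0481 slope along -0.015
pin [ 0.452189   -0.12581239] head rect ((460.52911376953125, -85.56117248535156), (36.50109100341797, 37.78624725341797), 80.95394134521484) ztop [0.0667 0.0703 0.0719]
bolt->pin yaw -102.84938604834974 0.038270767205586
```

View pics/j.png

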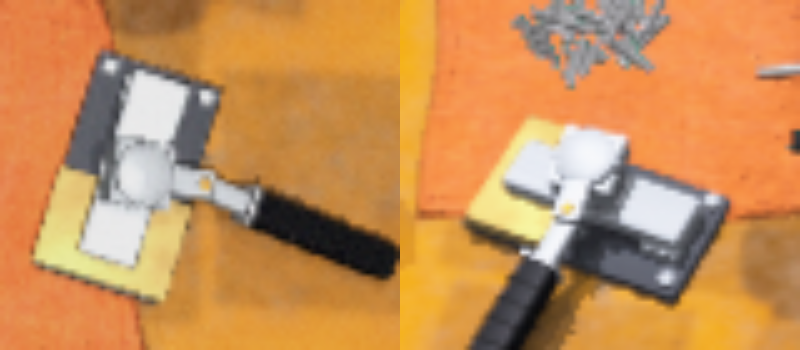

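```bash
python3 - <<'E'
from h import *
z=[]
for i in range(5):
    r=cam("top"); z.append(cloud(r)[...,2])
z=np.median(z,0)
h=(r["color"].max(2)<80)&(z>.012)&(z<.09);h[:220]=0;h[255:]=0;h[:,:383]=0;h[:,420:]=0
v,u=np.nonzero(h)
P=onz(r,u,v,np.full(len(u),.05)); P=r["eye"]+ray(r,u,v)*((z[v,u]-r["eye"][2])/ray(r,u,v)[:,2])[:,None]
mu=P[:,:2].mean(0);e=np.linalg.svd(P[:,:2]-mu)[2][0]; e=e*np.sign(-e[1]); n=np.array([-e[1],e[0]])
print("handle yaw",np.degrees(np.arctan2(e[1],e[0])),"mid",mu,"ext",np.ptp((P[:,:2]-mu)@e),np.ptp((P[:,:2]-mu)@n))
t=(P[:,:2]-mu)@e
core=np.abs((P[:,:2]-mu)@n)<.007
c=np.polyfit(t[core],P[core,2],1);print("z at mid, slope",c[1],c[0])
for a in np.arange(-.05,.05,.01):
    k=core&(t>=a)&(t<a+.01); print(round(a,2),k.sum(),np.median(P[k,2]).round(4) if k.any() else '')
np.set_printoptions(linewidth=220); print((z[212:236,350:384]*1000).round().astype(int))
cv2.imwrite("pics/k.png",cv2.resize(r["color"][205:250,345:410],None,fx=12,fy=12,interpolation=cv2.INTER_CUBIC))
E
```

```text
handle yaw -112.8355722159829 mid [ 0.42092292 -0.20030734] ext 0.09158276866436611 0.02192216401378164
z at mid, slope 0.04034943108249117 -0.20580455813345763
-0.05 7 0.0488
-0.04 17 0.0476
-0.03 15 0.045
-0.02 15 0.0431
-0.01 15 0.0418
0.0 16 0.0394
0.01 15 0.0376
0.02 15 0.0353
0.03 14 0.0329
0.04 11 0.0317
[[ 2 11 12  9  9 11  8  9 11 29 30 34 31 31 32 34 30 29 32 31 31 21  9 10 10  9  9 12  0  1 -2  0 -2  1]
 [ 7 10  9 11 12 12 10  9 22 31 31 32 31 31 33 33 34 30 33 33 32  9  9  9  8 10 10  9 -2 -1  0  0 -1 -2]
 [12  8  9  8  8  7 12 11 30 31 31 32 33 33 31 30 34 33 33 31 31  9  8 10 11  8  8  7  1 -1 -1  0 -1 -1]
 [ 9 11  9 10  9  9 10 11 31 32 33 31 32 32 31 31 32 32 32 32 28 11 11  9 10 10  9  0  0 -2 -1 -1 -1  2]
 [10 12  9  9  9 10 11 10 32 33 33 31 31 31 32 33 33 33 34 32  9  9 10  7 11 10 12  0 -1 -2  1 -2 -2  1]
 [10 12  9 11 15 11 10 31 66 33 32 31 34 32 34 31 31 31 33 32 11  9 10  9 10  8  7 -3 -1  0  0  2 -1  1]
 [ 9 10 12 10  9 10 44 54 65 65 63 64 62 62 66 32 30 34 33 30 12 10  9 10 11 10 -2 -1 -1 -1  0 -2 -1  0]
 [ 9  9 10  9 10 13 45 57 65 64 64 69 66 70 69 68 64
[... 1033 characters left out ...]
69 68 68 66 66 67 65 55 10 11 11  9 -2 37 50 58 53 51 50 51 49 47 46]
 [18 18 21 27 33 30 32 31 48 57 63 62 65 66 66 64 59 57 57 20 21 10  9  1  0 -2 -4 44 48 50 51 49 48 49]
 [21 20 20 31 31 32 31 31 32 33 30 30 32 32 46 58 59 58 59 20 20 19 22  0 -2  0 -1 -1 -1 39 45 48 49 47]
 [21 20 19 32 32 32 32 30 33 32 31 31 32 31 31 22 20 20 19 20 20 19 18 -1  1 -2  0  0 -1 -1 -2 -1 42 46]
 [19 21 29 30 33 33 30 33 33 32 31 31 31 32 32 18 20 21 20 20 20 19 19 -2  0  0 -3  0  0 -2 -1 31 37 43]
 [20 20 31 33 34 35 32 31 31 32 32 30 31 31 33 18 20 21 20 18 20 19 -1 -1 -1  1 -1  0 -1  1 -2 28 38 45]
 [18 21 31 30 31 32 32 33 30 32 31 32 32 32 20 21 20 19 20 20 20 19  1  0 -2  0  1 -3 -1 -1 -2  0  0 -2]]
```

View pics/k.png

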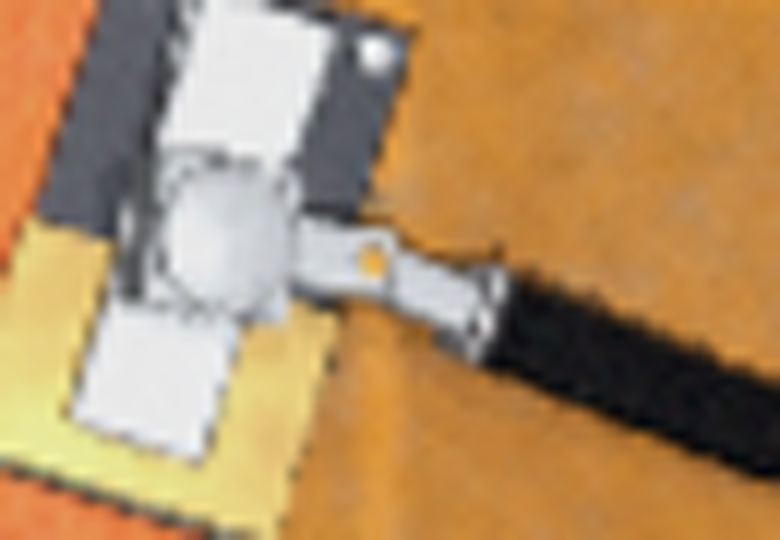

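```bash
python3 -c "
from h import *
to(.460,-.0855,.2,-32.4)"
```

```text
shift [ 5.75 22.43 12.82] turn [ 0.05 -0.02 -0.02] | clock 19.27 pos [ 0.2317 -0.2065  0.2574] head -32.35 F [0.4 0.7 0.1] M [ 0.01 -0.02 -0.01] q [-0.95 -0.16  1.91  0.    1.39 -0.39] w 0.0504
```

```bash
python3 -m crank '[[2,5,3,0,0,0,0],[5.7,10.5,6,0,0,0,0],[5.7,16,9,0,0,0,0],[5.7,22.4,12.8,0,0,0,0],[5.7,22.4,12.8,0,0,0,0]]' 20
python3 -m crank '[[4,0,0,0,0,0,0],[8,0,0,0,0,0,0],[10.5,0,0,0,0,0,0],[10.5,0,0,0,0,0,0],[10.5,0,0,0,0,0,0]]'
python3 -c "
from h import *
to(.460,-.0855,.07,-32.4)"
```

```text
clock: 19.9
position: [0.4625, -0.0842, 0.2001]
ee_rot: [0.68, 0.196, 0.679, -0.196]
contact_force: [-0.7, -0.8, -0.2]
width: 0.0001
clock: 20.52
position: [0.46, -0.0865, 0.0965]
ee_rot: [0.68, 0.197, 0.678, -0.197]
contact_force: [0.9, 0.4, 0.5]
width: 0.0
shift [ 2.65  0.08 -0.06] turn [-0.02  0.08 -0.02] | clock 20.52 pos [ 0.46   -0.0865  0.0965] head -32.42 F [0.9 0.4 0.5] M [-0.03  0.03 -0.02] q [-0.33  0.24  1.93 -0.    0.97  0.23] w 0.0
```

```bash
python3 -m crank '[[0.8,0.1,0,0,0,0,0],[1.6,0.1,0,0,0,0,0],[2.2,0.1,0,0,0,0,0],[2.2,0.1,0,0,0,0,0]]'
for i in 1 2 3; do python3 -m crank '[[0.1,0,0,0,0,0,0],[0.2,0,0,0,0,0,0],[0.2,0,0,0,0,0,0]]' ; done
```

```text
clock: 21.02
position: [0.4595, -0.0849, 0.073]
ee_rot: [0.679, 0.197, 0.68, -0.197]
contact_force: [-0.1, 0.1, -0.2]
width: 0.0001
clock: 21.4
position: [0.4601, -0.0851, 0.0716]
ee_rot: [0.679, 0.197, 0.679, -0.197]
contact_force: [0.9, 0.1, -0.8]
width: 0.0003
clock: 21.78
position: [0.4606, -0.0846, 0.0703]
ee_rot: [0.679, 0.198, 0.679, -0.197]
contact_force: [-0.2, 2.3, 5.0]
width: 0.0001
clock: 22.15
position: [0.4611, -0.0837, 0.0688]
ee_rot: [0.68, 0.199, 0.678, -0.197]
contact_force: [0.8, 4.9, 9.1]
width: -0.0001
```

```bash
python3 -m crank '[[-0.1,0,0,0,0,0,0],[-0.2,0,0,0,0,0,0],[-0.3,0,0,0,0,0,0],[-0.4,0,0,0,0,0,0],[-0.5,0,0,0,0,0,0]]'
python3 -m crank '[[-2,0,0,0,0,0,0],[-6,0,0,0,0,0,0],[-11,0,0,0,0,0,0],[-14,-3,-2,0,0,0,0],[-16,-7,-4,0,0,0,0]]'
python3 -m crank '[[0,-6,-3,0,0,0,0],[0,-12,-6,0,0,0,0],[0,-14,-8,0,0,0,0],[0,-14,-8,0,0,0,0],[0,-14,-8,0,0,0,0]]'
python3 - <<'E'
from h import *
to(.46,-.085,.07,0)
z=[]
for i in range(5):
    r=cam("top"); z.append(cloud(r)[...,2])
z=np.median(z,0)
h=(r["color"].max(2)<80)&(z>.012)&(z<.09);h[:215]=0;h[255:]=0;h[:,:383]=0;h[:,425:]=0
v,u=np.nonzero(h)
P=r["eye"]+ray(r,u,v)*((z[v,u]-r["eye"][2])/ray(r,u,v)[:,2])[:,None]
mu=P[:,:2].mean(0);e=np.linalg.svd(P[:,:2]-mu)[2][0]; e=e*np.sign(-e[1]); n=np.array([-e[1],e[0]])
print("handle yaw",np.degrees(np.arctan2(e[1],e[0])),"mid",mu,"ext",np.ptp((P[:,:2]-mu)@e),np.ptp((P[:,:2]-mu)@n))
t=(P[:,:2]-mu)@e
core=np.abs((P[:,:2]-mu)@n)<.007
c=np.polyfit(t[core],P[core,2],1);print("z at mid, slope",c[1],c[0])
np.set_printoptions(linewidth=220); print((z[216:234,352:380]*1000).round().astype(int))
cv2.imwrite("pics/l.png",cv2.resize(r["color"][205:250,345:410],None,fx=12,fy=12,interpolation=cv2.INTER_CUBIC))
s=cam("side");cv2.imwrite("pics/ls.png",cv2.resize(s["color"][195:265,250:310],None,fx=8,fy=8,interpolation=cv2.INTER_CUBIC))
E
```

```text
clock: 22.78
position: [0.4599, -0.0852, 0.0724]
ee_rot: [0.679, 0.197, 0.679, -0.197]
contact_force: [-0.3, 0.4, 0.2]
width: 0.0001
clock: 23.4
position: [0.3887, -0.1232, 0.2342]
ee_rot: [0.68, 0.196, 0.678, -0.197]
contact_force: [0.2, -0.5, 0.3]
width: 0.0003
clock: 24.02
position: [0.2466, -0.1982, 0.2327]
ee_rot: [0.679, 0.198, 0.679, -0.197]
contact_force: [-0.1, -0.2, 1.0]
width: 0.0004
shift [16.29 21.   11.92] turn [-3.244e+01  6.000e-02 -1.000e-02] | clock 24.02 pos [ 0.2466 -0.1982  0.2327] head -32.44 F [-0.1 -0.2  1. ] M [-0.    0.1  -0.03] q [-0.9  -0.13  1.96  0.    1.32 -0.33] w 0.0004
handle yaw -112.25323887018503 mid [ 0.42131111 -0.20055315] ext 0.0912485901466825 0.022164283900280378
z at mid, slope 0.04164175588891065 -0.20350377143444084
[[11  9 10  9  8  9 31 32 32 35 34 31 33 30 31 32 32 30  8 10 11 10 10 11  9  0 -1  0]
 [10  9  9 10  9 30 30 33 33 32 32 32 31 33 32 33 30 32 10  9  9  9 11 11 11 -2 -2 -1]
 [10 12  8  9 46 56 63 64 61 64 61 62 33 32 33 33 32 30 12  8  9 12  9 11 -1 -1 -1 -1]
 [ 9  8 11 10 48 57 65 64 62 70 66 67 68 65 63 58 60 58 10  7  8  9
[... 538 characters left out ...]
-1]
 [20 21 29 47 58 65 69 68 68 70 69 68 69 67 66 66 67 63 62 62 62 61 60 63 63 57 51 50]
 [19 20 29 49 58 66 66 69 71 69 69 68 68 67 65 65 65 59 65 60 62 62 59 61 61 58 52 51]
 [19 21 33 48 60 64 63 68 68 68 68 68 66 69 68 66 63 43 61 63 61 60 59 60 59 50 51 50]
 [19 26 32 51 62 61 63 64 66 68 67 68 67 65 64 62 56 10  9 10 10  0 38 49 59 51 51 50]
 [21 30 33 32 32 31 47 61 62 61 66 66 64 64 57 58 58 22 20 11  7 -1  0 -1  0 45 49 50]
 [18 30 32 33 31 33 30 33 32 32 30 30 38 58 58 56 57 22 19 18 19 -1  1 -1 -3  1 -2  0]
 [18 31 33 30 30 30 33 33 32 31 31 31 33 18 20 19 20 19 22 21 19  2 -1  0  0 -1  0 -1]
 [30 32 31 34 32 34 30 30 31 31 34 34 29 21 20 21 20 20 22 19 20 -2  0  0 -1  2  0 -3]]
```

View pics/l.png

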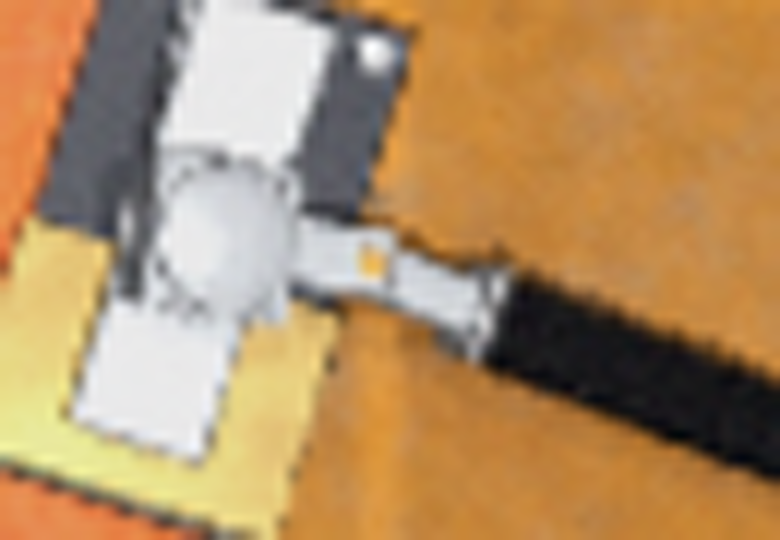

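View pics/ls.png

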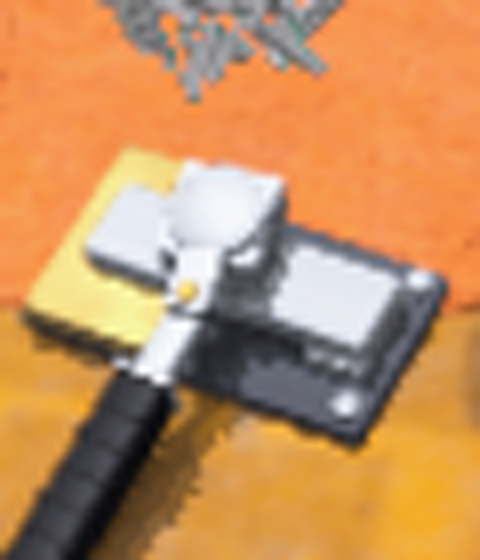

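```bash
python3 - <<'E'
from h import *
r=cam("top");cv2.imwrite("pics/m.png",r["color"])
print(manip.sign_off())
E
```

```text
the job is handed in; nothing more can be done
None
```

View pics/m.png

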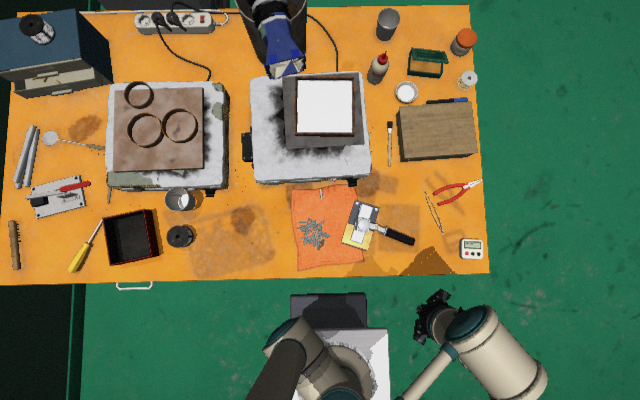

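The bolt is tight and the wrench has broken over. It is sitting on the bolt with its handle still bent, and I handed the job in at about 24 s of the 67 s allowed.

I picked up the wrench, lowered the socket over the bolt head until it touched bottom at about 3 N, and turned it clockwise about 25° until it went tight. The lateral force then levelled off at about 5–6 N and I bent the handle only a little further before stopping and letting go.

**Bend:** the estimates disagree somewhat. The gripper's motion gives about 0.2 rad and the camera about 0.17 rad. Both are above the 0.12 needed and well short of 0.35.

**How it sits:** the wrench did not stay level. Its handle sags about 0.2 rad under its own weight, within the socket's play. The head also swung back a few degrees as I let go. I pressed the head down once with about 9 N to seat it better. It settled back to the same tilt, with the head's height within about 2 mm of when it was seated.

**Rest of the bench:** in the last picture the arm is well clear of everything and the other items look to be where they started. I judged this by eye and did not measure their positions.

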